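# Set out the colours for painting the next column

## Robot

A 6-joint arm with a two-finger parallel gripper is mounted at the origin on the work surface. World frame = base frame: x ahead of the robot, y to its left, z up, the work surface at z = 0. Lengths are in m, angles in rad, forces in N, time in s.
With the tool pointing down it reaches from about 0.3 to 0.875 m from the base axis. Payload 6.4 kg.
Tool frame: the origin (TCP) lies on the mounting face of the last link; the fingertips stand 166 mm ahead of it and the grasp point (between the pads) lies 147 mm ahead of it (tcp_to_tips is the x of the fingertips in the tool frame, in m); x points along the fingers, y is the direction in which the jaws open and shut, and the axes are right-handed (so a half turn about x gives the same grasp; the last joint's range is limited). The gripper opens to 88 mm and grips with 3 to 60 N. Pads are 18 mm wide; open, the fingers measure 123 mm over their backs; the gripper's body (75 mm by 187 mm) begins 45 mm behind the grasp point.
Start: joints at [-1.322, 0.181, 1.607, -0, 1.354, -0.206], TCP at [0.253, -0.517, 0.405] pointing down, gripper open.
Joint ranges: [-2.99, 2.99], [-0.89, 2.07], [0.3, 2.58], [-1.14, 4.28], [0, 2.63], [-3.12, 3.12]. Speed limits (rad/s): [2.57, 2.57, 3.01, 3.14, 3.14, 3.14].

## Interface

Orientations are given as a rotation vector (axis times angle).
In Python, from cell import sense, capture, job_done, tcp_to_tips gives the robot as it stands.
- The arm moves only by the tool step_arm, never from a script. Its argument "targets" is a list of rows, each an object of numbers: "ax", "ay", "az": the turn, a rotation vector about the tool's x, y, z in rad; "tx", "ty", "tz": the shift along the tool's x, y, z in m; "gripper": the opening, from -1 (shut) to 1 (fully open). A call has 1 to 12 rows; each row shifts and turns the commanded pose from where the row before left it, along the tool's axes as they then stand; what a row does not reach is not made up. A row lasts 1/10 s, in which the tool goes at most 50 mm and 8.59 degrees, less where a joint would pass 70% of its speed; a pose out of reach is approached as far as the arm can. A call is refused whole if a number of a shift passes 0.05 or a number of a turn 0.15, either way. A call with a gripper value outside its range is refused whole. The fingers move at their own pace and stop on an object; the grip force is fixed at half the most. Time passes only in rows, so rows that do not move let the fingers close. It gives the time, the measured TCP pose, the force and the opening at its end, in the units of the state.
- sense(): the state, without advancing time (a new reading comes with each control period).
- capture(name): name is "scene" or "top" or "wrist"; returns a dict with "image" (480x640x3 uint8, red, green, blue), "K" (3x3 intrinsics, pixels), "R" (3x3) and "t" (3): a world point X has camera coordinates R X + t; the wrist camera has in their place "hand_eye" (4x4, takes a point from camera to tool coordinates, whose origin is the TCP and whose axes are the tool frame's). Camera axes: x right, y down, z forward; pixel columns grow to the right and rows downward; lengths in m; the calibration is good to about 2 mm. A picture is of the moment at which its call begins: read the wrist's pose just before it. There is no depth.
- job_done(): hands the job in, once; it reports no verdict.
The state is a dict: "time": time; "joints": joint angles; "joint_velocities": joint speeds; "joint_efforts": joint torques, N m; "ee_pos": TCP position; "tcp_rot": TCP orientation; "ft_force": force on the tool from outside, world axes, zero at the start; "wrist_torque": the same for the moment, N m; "width": finger opening in m.
Only numpy, scipy, OpenCV 4.12 (cv2) and the standard library are available. Lean on these libraries where they do the work, as an engineer would, in place of code of your own. Each camera call takes 0.05 s, during which the arm holds its last target. There are 200 camera calls.

## Task

Set out the paint on the plywood board: the red tin on the blue square mat, the green tin on the round cork mat, the gold tin on the board midway between the two mats, and the small white tin centred on top of the gold one. Lay the dark wooden brush rest on the bench, notches up and parallel to the board's long edges, straight behind the green tin (across the board, on the side away from the robot), its middle 10 cm from the middle of the cork mat. Keep the tins upright and leave the white dish and the scraper where they are.

Things in the scene. Friction and masses are not known exactly. Their poses are not given: they have to be found in the camera images.
- red_tin_c (a point): white paint tin with a flat red lid and red band, closed, diameter 58 mm, 60 mm high; the point is its centre, 30 mm above its underside; z is up. Loose, about 0.25 kg, stands on the bench at the start.
- green_tin_c (a point): white paint tin with a flat green lid and green band, closed, diameter 58 mm, 60 mm high; the point is its centre, 30 mm above its underside; z is up. Loose, about 0.25 kg, stands on the bench at the start.
- gold_tin_c (a point): white paint tin with a flat gold lid and gold band, closed, diameter 58 mm, 60 mm high; the point is its centre, 30 mm above its underside; z is up. Loose, about 0.25 kg, stands on the bench at the start.
- white_tin_c (a point): small all-white paint tin with a flat lid, diameter 46 mm, 36 mm high; the point is its centre, 18 mm above its underside; z is up. Loose, about 0.1 kg, stands on the bench at the start.
- brush_rest_c (a point): dark wooden brush rest: a block 90 mm long (its x axis), 32 mm wide (y), 36 mm high (z), with three notches 11 mm wide and 14 mm deep across its top; the point is its centre, 18 mm above its underside. Loose, about 0.08 kg; it lies on the bench, notches up, at any yaw.
- board: light plywood board fixed to the bench, 110 mm (its x) by 380 mm (its y), 10 mm thick; the origin is the centre of its underside, at bench height; its centre is midway between the two mats. Its x axis points across the board, to the side away from the robot, its y axis along the board to the robot's left.
- blue_mat: blue square mat 76 by 76 mm, 3 mm thick, fixed on the board 140 mm from the board's middle along its length, at one end or the other; the origin is the centre of its underside, which is 10 mm above the bench (its top is 13 mm above).
- cork_mat: round brown cork mat, diameter 76 mm, 3 mm thick, fixed on the board 140 mm from its middle, at the other end; the origin is the centre of its underside, 10 mm above the bench (its top is 13 mm above). Its x axis points across the board, to the side away from the robot, its y axis along the board to the robot's left.
- dish: white ceramic mixing dish, diameter 100 mm, 35 mm high, loose, on the bench beside the work; the origin is the centre of its underside. To be left alone.
- scraper: scraper with a handle, about 200 mm long along its x axis, lying loose on the bench beside the work; the origin is under its middle. To be left alone.
There are look-alikes about, which are no part of the job. What is meant by the part that bears green_tin_c is not grey, pink or purple, and is the larger of those in its own colour.

How it is judged:
By the outcome, as a careful person would: the job done as asked, in the order asked, and still so for the second after the job is handed in, with the robot touching nothing.
It also fails if it takes over 138 s, if anything falls off the work surface, if the arm or the gripper's body presses on something with over 40 N, if the wrist force passes 120 N, or if a joint passes its speed limit or range.

## Working session

There is one attempt and no reset: what is moved stays moved. The work goes in short steps, Python scripts to look and compute and a tool call to move; the robot and the scene stay as the last step left them, time stands still between calls to the robot, and variables do not carry over. Pictures are saved under pics/ and viewed, about 12 in all and at most 16, crops included, and the job is handed in when it is done.

Besides the shell and the picture viewer there is one more tool, called after "Call:" by a JSON object that holds its "name" and its "arguments", one argument or row to a line. step_arm: Moves the arm, as the interface text tells. Its arguments: {"type":"object","properties":{"targets":{"type":"array","items":{"type":"object","properties":{"ax":{"type":"number"},"ay":{"type":"number"},"az":{"type":"number"},"tx":{"type":"number"},"ty":{"type":"number"},"tz":{"type":"number"},"gripper":{"type":"number"}}}}},"required":["targets"]}

```bash
ls; mkdir -p pics
python3 - <<'E'
from cell import *
import cv2,numpy as np
s=sense();print(s['time'],s['ee_pos'],s['tcp_rot'],s['width'],tcp_to_tips)
for n in('scene','top','wrist'):
    c=capture(n);cv2.imwrite(f'pics/{n}0.png',c['image'][:,:,::-1])
    print(n,c['K'].tolist()); print({k:np.round(v,4).tolist() for k,v in c.items() if k not in('image','K')})
    np.savez(f'{n}0.npz',**c)
E
```

```text
pics
0.0 [ 0.25255047 -0.51630992  0.40382693] [ 1.96945917  0.45746802 -1.96952223] 0.08816804924287219 0.166
scene [[600.2594828618977, 0.0, 321.3123041293008], [0.0, 600.2594828618977, 242.2162800029011], [0.0, 0.0, 1.0]]
{'R': [[-0.2572, 0.9664, -0.0038], [0.8027, 0.2114, -0.5576], [-0.5381, -0.1465, -0.8301]], 't': [0.1624, -0.4373, 1.7698]}
top [[496.61102812723936, 0.0, 316.8363245137168], [0.0, 496.61102812723936, 248.4934816951674], [0.0, 0.0, 1.0]]
{'R': [[0.0267, -0.9995, -0.0144], [-0.9972, -0.0256, -0.0709], [0.0705, 0.0163, -0.9974]], 't': [-0.0116, 0.5799, 1.4497]}
wrist [[330.5882448406543, 0.0, 318.59889436607756], [0.0, 330.5882448406543, 239.5042395984293], [0.0, 0.0, 1.0]]
{'hand_eye': [[0.0003, -0.2557, 0.9668, 0.02], [1.0, 0.0005, -0.0002, 0.0004], [-0.0004, 0.9668, 0.2557, -0.0645], [0.0, 0.0, 0.0, 1.0]]}
```

View pics/scene0.png

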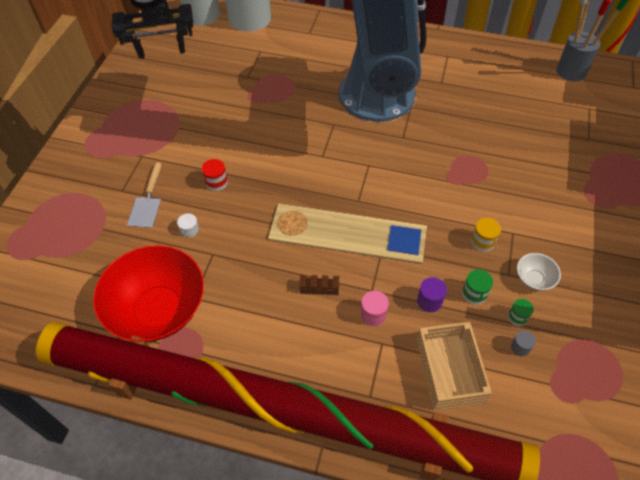

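View pics/top0.png

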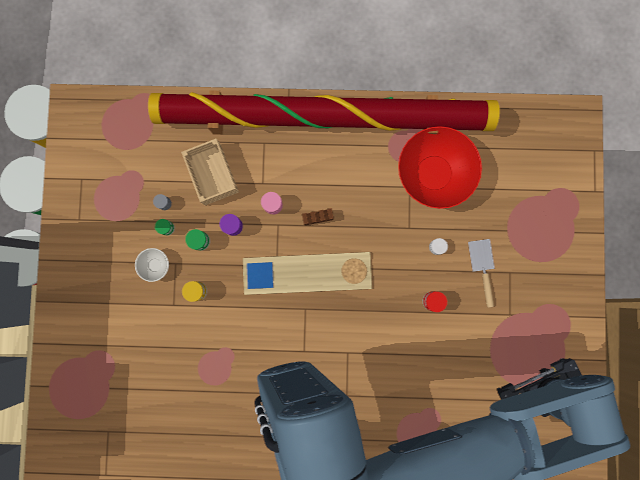

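The scene view shows the red tin (214,173), white tin (187,225), gold tin (486,233), rest (320,285), cork mat (292,223), blue mat (405,240), dish (538,272) and scraper (148,200). Possible confusions, in top-view pixels:
- **Green tin:** large green (197,240), small green (164,227), purple (231,224), pink (271,202). I choose the large green.
- **White tin:** white (438,246), grey (162,202). I choose the white.
- **Red tin:** tin (435,301), bowl (440,167). I choose the tin.

Next I measure from both views and check the choices in one close crop.

```bash
cat > h.py <<'E'
import numpy as np,cv2
from scipy.spatial.transform import Rotation as Ro
def ray(c,uv):
    d=np.linalg.inv(c['K'])@[uv[0],uv[1],1.]
    R,t=c['R'],c['t']; return -R.T@t, R.T@d/np.linalg.norm(d)
def onplane(c,uv,z):
    o,d=ray(c,uv); return o+d*(z-o[2])/d[2]
def tri(rays):
    A=np.zeros((3,3));b=np.zeros(3)
    for o,d in rays:
        P=np.eye(3)-np.outer(d,d);A+=P;b+=P@o
    X=np.linalg.solve(A,b); return X,max(np.linalg.norm((np.eye(3)-np.outer(d,d))@(X-o)) for o,d in rays)
def wristcam(c,s):
    Rt=Ro.from_rotvec(s['tcp_rot']).as_matrix();H=c['hand_eye']
    Rwc=Rt@H[:3,:3];p=Rt@H[:3,3]+s['ee_pos']
    return dict(K=c['K'],R=Rwc.T,t=-Rwc.T@p,image=c['image'])
def hsvmask(im,lo,hi):
    h=cv2.cvtColor(im,cv2.COLOR_RGB2HSV); 
    if lo[0]<0: return cv2.inRange(h,(lo[0]+180,lo[1],lo[2]),(180,*hi[1:]))|cv2.inRange(h,(0,*lo[1:]),hi)
    return cv2.inRange(h,lo,hi)
C=dict(red=((-6,170,110),(6,255,255)),green=((50,120,50),(80,255,255)),gold=((18,160,110),(30,255,255)),
 white=((0,0,150),(180,45,255)),rest=((0,60,15),(14,255,100)),blue=((100,150,60),(120,255,255)),cork=((8,90,150),(16,165,255)))
def blobs(im,name,win,mn=20):
    x0,y0,x1,y1=win;m=hsvmask(im,*C[name])[y0:y1,x0:x1]
    n,l,st,ce=cv2.connectedComponentsWithStats(m)
    r=[(int(st[i,4]),(ce[i]+[x0,y0]).round(1).tolist(),(st[i,:4]+[x0,y0,0,0]).tolist()) for i in range(1,n) if st[i,4]>=mn]
    return sorted(r,reverse=True),m
E
python3 - <<'E'
from h import *
S=dict(np.load('scene0.npz'));T=dict(np.load('top0.npz'))
W=dict(red=((195,150,235,195),(418,285,452,318)),green=((455,262,540,330),(150,215,215,255)),gold=((465,212,505,255),(178,276,210,305)),
white=((172,208,204,240),(425,232,452,260)),rest=((295,268,345,300),(298,203,340,230)),blue=((380,218,430,262),(240,255,280,295)),cork=((268,203,315,242),(335,253,373,288)))
for n,(a,b) in W.items():
    print(n);A=blobs(S['image'],n,a)[0][:4];B=blobs(T['image'],n,b)[0][:4];print(' S',A);print(' T',B)
    if A and B: print('  ',np.round(tri([ray(S,A[0][1]),ray(T,B[0][1])])[0],4),tri([ray(S,A[0][1]),ray(T,B[0][1])])[1].round(4))
im=np.hstack([cv2.resize(S['image'][205:325,410:550],None,fx=2.8,fy=2.8,interpolation=2),cv2.resize(T['image'][190:310,140:280],None,fx=2.8,fy=2.8,interpolation=2)])
im2=np.hstack([cv2.resize(S['image'][150:250,150:320],(392,230),interpolation=2),cv2.resize(T['image'][200:310,295:460],(392,230),interpolation=2)])
cv2.imwrite('pics/crop.png',np.vstack([im,im2])[:,:,::-1])
E
```

```text
red
 S [(370, [212.9, 168.2], [201, 159, 24, 20]), (76, [217.8, 183.2], [207, 176, 20, 12])]
 T [(355, [436.0, 301.5], [425, 291, 22, 21])]
   [ 0.4341 -0.3415  0.0525] 0.0008
green
 S [(485, [479.3, 281.2], [467, 269, 26, 26]), (294, [522.4, 308.0], [512, 299, 21, 20]), (60, [473.5, 297.1], [464, 290, 22, 11]), (27, [516.0, 319.7], [510, 315, 16, 8])]
 T [(343, [196.2, 239.2], [186, 230, 23, 20]), (196, [162.7, 226.1], [155, 219, 18, 16])]
   [0.5957 0.3573 0.0508] 0.0022
gold
 S [(508, [488.0, 230.0], [475, 217, 26, 32])]
 T [(358, [192.4, 291.1], [182, 281, 24, 21])]
   [0.4448 0.3624 0.0458] 0.0015
white
 S [(302, [188.1, 223.1], [177, 214, 21, 22])]
 T [(228, [438.4, 245.9], [429, 238, 19, 16])]
   [ 0.5958 -0.3517  0.025 ] 0.0023
rest
 S [(685, [317.9, 285.3], [295, 275, 44, 20])]
 T [(213, [317.6, 217.6], [304, 210, 30, 16])]
   [0.674  0.0035 0.0071] 0.0004
blue
 S [(665, [404.1, 239.6], [389, 227, 31, 27])]
 T [(609, [259.7, 275.2], [248, 263, 25, 26])]
   [0.4965 0.1729 0.0076] 0.0011
cork
 S [(571, [292.1, 222.5], [277, 211, 31, 24]), (99, [282.5, 205.4], [268, 203, 43, 9])]
 T [(273, [353.5, 270.4], [342, 259, 25, 24])]
   [ 0.5182 -0.1063  0.0098] 0.0007
```

View pics/crop.png

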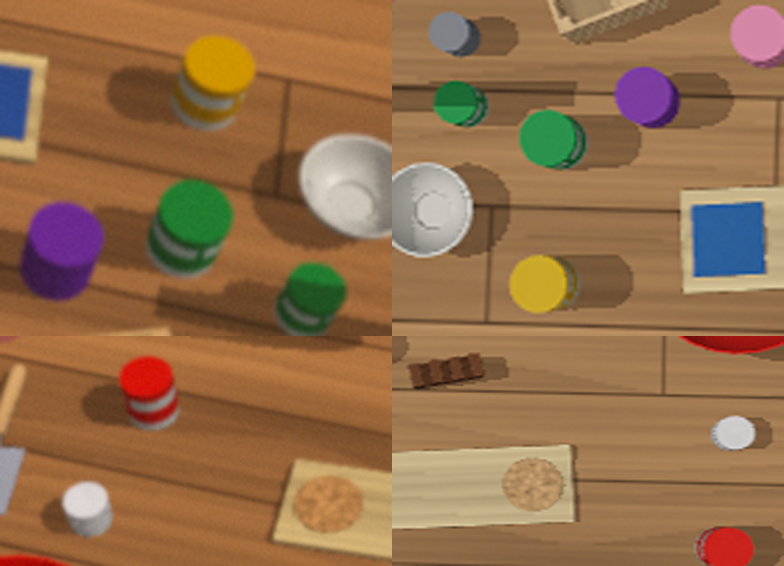

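The crop confirms the choices: the large green tin sits between purple and small green, with the single red, gold and white tins. The mats are 280 mm apart, as stated. Next I work out the first move.

```bash
cat >> h.py <<'E'
BX=np.array([.997,.0775,0]);BX/=np.linalg.norm(BX)
def go(s,g,yaxis=None):
    """g: wanted grasp point; yaxis: wanted tool y (horizontal). Prints turn then shift (in turned axes)."""
    R=Ro.from_rotvec(s['tcp_rot']).as_matrix();x=np.array([0,0,-1.])
    y=np.array(R[:,1]) if yaxis is None else np.array(yaxis,float); y[2]=0;y/=np.linalg.norm(y)
    if y@R[:,1]<0:y=-y
    Rw=np.c_[x,y,np.cross(x,y)]
    print('t',round(s['time'],2),'grasp now',(s['ee_pos']+R[:,0]*.147).round(4),'w',round(s['width'],4),'j6',round(s['joints'][5],2),'F',np.round(s['ft_force'],1))
    print('turn',Ro.from_matrix(R.T@Rw).as_rotvec().round(4),'shift',(Rw.T@(np.array(g)-x*.147-s['ee_pos'])).round(4),'ty',Rw[:,1].round(2),'tz',Rw[:,2].round(2))
E
python3 - <<'E'
from h import *;from cell import sense
s=sense();go(s,[.4341,-.3415,.2],BX);go(s,[.4341,-.3415,.2])
E
```

```text
t 0.15 grasp now [ 0.2525 -0.5162  0.2571] w 0.0882 j6 -0.21 F [0.8 0.3 0.4]
turn [-1.1936e+00 -1.0000e-03  9.0000e-04] shift [ 0.0571  0.1945 -0.1603] ty [1.   0.08 0.  ] tz [ 0.08 -1.    0.  ]
t 0.15 grasp now [ 0.2525 -0.5162  0.2571] w 0.0882 j6 -0.21 F [0.8 0.3 0.4]
turn [-0.     -0.0003  0.0012] shift [ 0.0571 -0.0774 -0.2399] ty [ 0.44 -0.9   0.  ] tz [-0.9  -0.44 -0.  ]
```

Call:
{"name": "step_arm", "arguments": {
  "targets": [
    {"ax":-0.149},
    {"ax":-0.149},
    {"ax":-0.149},
    {"ax":-0.149},
    {"ax":-0.149},
    {"ax":-0.149},
    {"ax":-0.149},
    {"ax":-0.149},
    {"tx":0.014,"ty":0.048,"tz":-0.04},
    {"tx":0.014,"ty":0.048,"tz":-0.04},
    {"tx":0.014,"ty":0.048,"tz":-0.04},
    {"tx":0.014,"ty":0.048,"tz":-0.04}
  ]
}}

```text
invalid input at $.targets[0]: expected keys ax, ay, az, tx, ty, tz, gripper
```

Run:
```python
from h import *;from cell import *
s=sense();go(s,[.4341,-.3415,.2],BX)
c=wristcam(capture('wrist'),s);np.savez('w1.npz',**c);cv2.imwrite('pics/w1.png',c['image'][:,:,::-1])
for n in('red','white'): print(n,blobs(c['image'],n,(0,0,640,480),100)[0][:5])
```

```text
t 0.15 grasp now [ 0.2525 -0.5162  0.2571] w 0.0882 j6 -0.21 F [0.8 0.3 0.4]
turn [-1.1936e+00 -1.0000e-03  9.0000e-04] shift [ 0.0571  0.1945 -0.1603] ty [1.   0.08 0.  ] tz [ 0.08 -1.    0.  ]
red []
white [(681, [630.3, 230.8], [613, 203, 27, 48])]
```

View pics/w1.png

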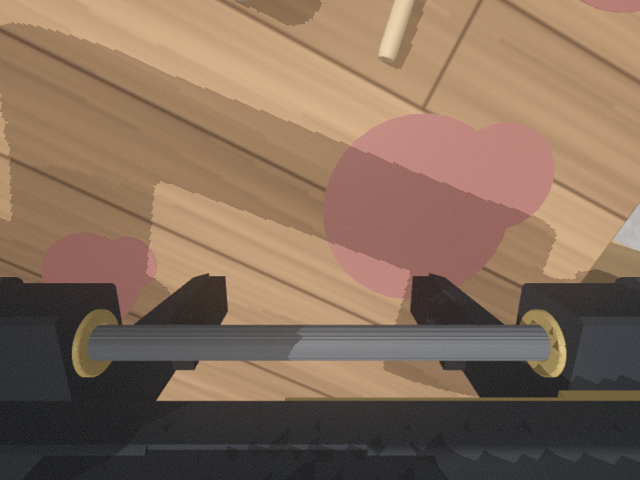

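The wrist camera looks ahead of the fingers, towards −tool z, and the grasp spot is hidden near row 350. So I'll hover about 0.1 m short of each thing to view it.

Call:
{"name": "step_arm", "arguments": {
  "targets": [
    {"ax":-0.149,"ay":0,"az":0,"tx":0,"ty":0,"tz":0,"gripper":1},
    {"ax":-0.149,"ay":0,"az":0,"tx":0,"ty":0,"tz":0,"gripper":1},
    {"ax":-0.149,"ay":0,"az":0,"tx":0,"ty":0,"tz":0,"gripper":1},
    {"ax":-0.149,"ay":0,"az":0,"tx":0,"ty":0,"tz":0,"gripper":1},
    {"ax":-0.149,"ay":0,"az":0,"tx":0,"ty":0,"tz":0,"gripper":1},
    {"ax":-0.149,"ay":0,"az":0,"tx":0,"ty":0,"tz":0,"gripper":1},
    {"ax":-0.149,"ay":0,"az":0,"tx":0,"ty":0,"tz":0,"gripper":1},
    {"ax":-0.149,"ay":0,"az":0,"tx":0,"ty":0,"tz":0,"gripper":1},
    {"ax":0,"ay":0,"az":0,"tx":0.015,"ty":0.049,"tz":-0.015,"gripper":1},
    {"ax":0,"ay":0,"az":0,"tx":0.015,"ty":0.049,"tz":-0.015,"gripper":1},
    {"ax":0,"ay":0,"az":0,"tx":0.015,"ty":0.049,"tz":-0.015,"gripper":1},
    {"ax":0,"ay":0,"az":0,"tx":0.012,"ty":0.048,"tz":-0.015,"gripper":1}
  ]
}}

```text
time: 1.4
ee_pos: [0.4332, -0.4452, 0.35]
tcp_rot: [1.154, 1.244, -1.154]
ft_force: [-0.0, 0.0, 1.1]
width: 0.088
```

```bash
cat > look.py <<'E'
import sys
from h import *;from cell import *
def look(names,tag,mn=150):
    s=sense();c=wristcam(capture('wrist'),s);np.savez(tag+'.npz',**c);cv2.imwrite(f'pics/{tag}.png',c['image'][:,:,::-1])
    for n in names:
        m=hsvmask(c['image'],*C[n]);m[270:]=0
        m=cv2.morphologyEx(m,cv2.MORPH_OPEN,np.ones((3,3)))
        for k in sorted(cv2.findContours(m,0,2)[0],key=cv2.contourArea,reverse=True)[:3]:
            if cv2.contourArea(k)<mn: continue
            h=cv2.convexHull(k);(u,v),(a,b),th=cv2.fitEllipse(h);z={'white':.036,'blue':.013,'cork':.013}.get(n,.06)
            p=onplane(c,(u,v),z);d=-c['R']@np.zeros(3)
            H=np.array([onplane(c,q[0],z) for q in h]);(_,_),r=cv2.minEnclosingCircle((H[:,:2]*1e3).astype(np.float32))
            print(n,'px',round(u,1),round(v,1),'bbox',cv2.boundingRect(k),'area',cv2.contourArea(k),'pt@z',p.round(4),'diam mm',round(2*r,1))
    return s,c
E
python3 - <<'E'
from look import *
s,c=look(['red','white'],'w2');go(s,[.4341,-.3415,.04],BX)
T=dict(np.load('top0.npz'))
E
```

```text
white px 451.6 253.4 bbox (406, 232, 91, 38) area 2942.5 pt@z [ 0.5576 -0.462   0.036 ] diam mm 88.0
white px 514.5 130.6 bbox (479, 103, 70, 58) area 2759.0 pt@z [ 0.5914 -0.3505  0.036 ] diam mm 60.4
t 1.4 grasp now [ 0.4331 -0.4451  0.203 ] w 0.088 j6 -1.07 F [-0.   0.   1.1]
turn [-0.0023 -0.0005  0.0003] shift [ 0.163   0.009  -0.1033] ty [1.   0.08 0.  ] tz [ 0.08 -1.    0.  ]
```

View pics/w2.png

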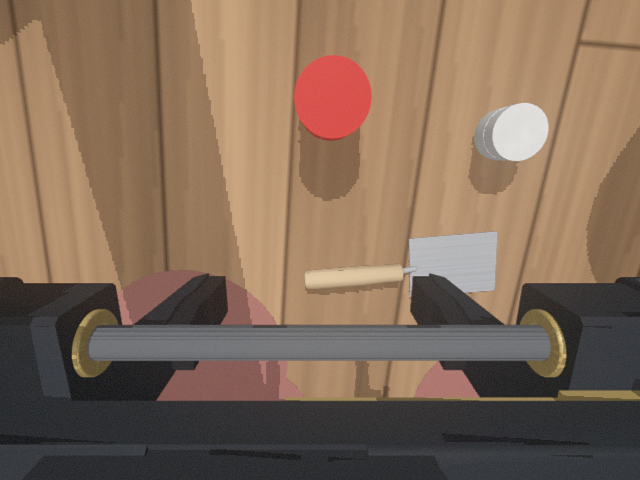

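Red lid at (333,97), white tin at (514,131), scraper handle at (355,277), clear of the grasp. I loosen the red mask and remeasure from this picture.

```bash
sed -i 's/(-6,170,110)/(-6,150,150)/; s/m\[270:\]=0/m[225:]=0/; s/white=((0,0,150)/white=((0,0,205)/' h.py look.py
sed -i 's/^def look.*/def look(names,tag,mn=150,new=True):/; s/s=sense();c=wristcam.*/s=sense()\n    if new: c=wristcam(capture("wrist"),s);np.savez(tag+".npz",**c);cv2.imwrite(f"pics\/{tag}.png",c["image"][:,:,::-1])\n    else: c=dict(np.load(tag+".npz"))/' look.py
python3 - <<'E'
from look import *
s,c=look(['red','white'],'w2',new=False)
print(c['image'][97,333],c['image'][131,518],c['image'][135,485])
T=dict(np.load('top0.npz'))
X=tri([ray(c,(333,97)),ray(T,(436,301.5))]);print('tri red lid',X)
X=tri([ray(c,(518,131)),ray(T,(438.4,245.5))]);print('tri white lid',X)
E
```

```text
red px 332.2 96.8 bbox (294, 55, 77, 85) area 4971.0 pt@z [ 0.4347 -0.3394  0.06  ] diam mm 59.7
white px 520.1 131.4 bbox (493, 103, 55, 58) area 2419.0 pt@z [ 0.5963 -0.3508  0.036 ] diam mm 46.7
[218  85  79] [223 222 219] [141 140 133]
tri red lid (array([ 0.43494295, -0.33990858,  0.06331911]), np.float64(0.0003122127648623414))
tri white lid (array([ 0.5963886 , -0.35109412,  0.03364954]), np.float64(0.000976996020410536))
```

Call:
{"name": "step_arm", "arguments": {
  "targets": [
    {"ax":0,"ay":0,"az":0,"tx":0,"ty":0.005,"tz":-0.05,"gripper":1},
    {"ax":0,"ay":0,"az":0,"tx":0,"ty":0.005,"tz":-0.05,"gripper":1},
    {"ax":0,"ay":0,"az":0,"tx":0.04,"ty":0,"tz":-0.005,"gripper":1},
    {"ax":0,"ay":0,"az":0,"tx":0.05,"ty":0,"tz":0,"gripper":1},
    {"ax":0,"ay":0,"az":0,"tx":0.04,"ty":0,"tz":0,"gripper":1},
    {"ax":0,"ay":0,"az":0,"tx":0.02,"ty":0,"tz":0,"gripper":1},
    {"ax":0,"ay":0,"az":0,"tx":0.013,"ty":0,"tz":0,"gripper":1},
    {"ax":0,"ay":0,"az":0,"tx":0,"ty":0,"tz":0,"gripper":-1},
    {"ax":0,"ay":0,"az":0,"tx":0,"ty":0,"tz":0,"gripper":-1},
    {"ax":0,"ay":0,"az":0,"tx":0,"ty":0,"tz":0,"gripper":-1},
    {"ax":0,"ay":0,"az":0,"tx":0,"ty":0,"tz":0,"gripper":-1},
    {"ax":0,"ay":0,"az":0,"tx":0,"ty":0,"tz":0,"gripper":-1}
  ]
}}

```text
time: 2.65
ee_pos: [0.4344, -0.3418, 0.1895]
tcp_rot: [1.152, 1.241, -1.153]
ft_force: [-0.2, -0.1, 5.0]
width: 0.0569
```

Call:
{"name": "step_arm", "arguments": {
  "targets": [
    {"ax":0,"ay":0,"az":0,"tx":-0.03,"ty":0,"tz":0,"gripper":-1},
    {"ax":0,"ay":0,"az":0,"tx":-0.05,"ty":0,"tz":0,"gripper":-1},
    {"ax":0,"ay":0,"az":0,"tx":-0.05,"ty":0,"tz":0,"gripper":-1},
    {"ax":0,"ay":0,"az":0,"tx":-0.02,"ty":0.028,"tz":-0.039,"gripper":-1},
    {"ax":0,"ay":0,"az":0,"tx":0,"ty":0.028,"tz":-0.039,"gripper":-1},
    {"ax":0,"ay":0,"az":0,"tx":0,"ty":0.028,"tz":-0.039,"gripper":-1},
    {"ax":0,"ay":0,"az":0,"tx":0,"ty":0,"tz":0,"gripper":-1}
  ]
}}

```text
time: 3.35
ee_pos: [0.5094, -0.215, 0.3375]
tcp_rot: [1.151, 1.247, -1.147]
ft_force: [0.5, -1.0, -2.3]
width: 0.0573
```

Run:
```python
from look import *
s,c=look(['cork','blue','red','rest'],'w3');go(s,[.4965,.06,.2],BX)
```

```text
cork px 107.9 -442.0 bbox (60, 0, 146, 225) area 29919.0 pt@z [0.3448 0.1934 0.013 ] diam mm 224.6
cork px 554.5 100.9 bbox (466, 0, 174, 225) area 25349.5 pt@z [ 0.7021 -0.0911  0.013 ] diam mm 217.8
cork px 417.0 144.8 bbox (338, 0, 167, 225) area 21059.5 pt@z [ 0.5901 -0.1366  0.013 ] diam mm 223.2
rest px 519.7 18.9 bbox (524, 0, 63, 38) area 1068.5 pt@z [ 0.634  -0.0508  0.06  ] diam mm 45.8
t 3.35 grasp now [ 0.5095 -0.2148  0.1905] w 0.0573 j6 -0.7 F [ 0.5 -1.  -2.3]
turn [ 0.0039 -0.0016 -0.0011] shift [-0.0095  0.0084 -0.2752] ty [1.   0.08 0.  ] tz [ 0.08 -1.    0.  ]
```

View pics/w3.png

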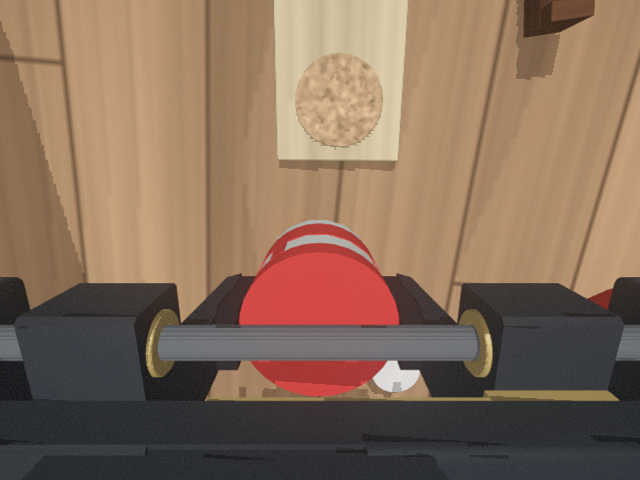

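Red is held at (320,310), with the cork mat at (339,100) on the board. I get the cork with Otsu in that window while moving on towards the blue mat.

```bash
cat > cork.py <<'E'
from h import *
def disc(c,win,z=.013):
    x0,y0,x1,y1=win;g=cv2.GaussianBlur(cv2.cvtColor(c['image'],cv2.COLOR_RGB2HSV)[y0:y1,x0:x1,1],(5,5),0)
    m=cv2.threshold(g,0,255,cv2.THRESH_OTSU)[1];m=cv2.morphologyEx(m,cv2.MORPH_CLOSE,np.ones((7,7)))
    k=max(cv2.findContours(m,0,2)[0],key=cv2.contourArea);h=cv2.convexHull(k)
    (u,v),ax,_=cv2.fitEllipse(h);u+=x0;v+=y0
    H=np.array([onplane(c,q[0]+[x0,y0],z) for q in h])
    return (u,v),onplane(c,(u,v),z),2e3*cv2.minEnclosingCircle((H[:,:2]).astype(np.float32))[1]
E
python3 - <<'E'
from cork import *
c=dict(np.load('w3.npz'));r=disc(c,(288,44,392,152));print(r)
T=dict(np.load('top0.npz'));print(disc(T,(338,253,369,287)))
print(tri([ray(c,r[0]),ray(T,disc(T,(338,253,369,287))[0])]))
E
```

```text
((338.70772552490234, 99.6439437866211), array([ 0.51736652, -0.10521142,  0.013     ]), 76.07004791498184)
((354.19471168518066, 272.0426769256592), array([ 0.51343284, -0.10885815,  0.013     ]), 92.87215024232864)
(array([ 0.51473459, -0.1078876 ,  0.03200084]), np.float64(0.001787456106790517))
```

Call:
{"name": "step_arm", "arguments": {
  "targets": [
    {"ax":0,"ay":0,"az":0,"tx":0,"ty":0.002,"tz":-0.046,"gripper":-1},
    {"ax":0,"ay":0,"az":0,"tx":0,"ty":0.002,"tz":-0.046,"gripper":-1},
    {"ax":0,"ay":0,"az":0,"tx":0,"ty":0.002,"tz":-0.046,"gripper":-1},
    {"ax":0,"ay":0,"az":0,"tx":0,"ty":0.002,"tz":-0.046,"gripper":-1},
    {"ax":0,"ay":0,"az":0,"tx":0,"ty":0,"tz":-0.046,"gripper":-1},
    {"ax":0,"ay":0,"az":0,"tx":0,"ty":0,"tz":-0.045,"gripper":-1},
    {"ax":0,"ay":0,"az":0,"tx":0,"ty":0,"tz":0,"gripper":-1}
  ]
}}

```text
time: 4.1
ee_pos: [0.4937, 0.0583, 0.3369]
tcp_rot: [1.15, 1.248, -1.15]
ft_force: [0.1, -0.4, -2.0]
width: 0.0577
```

Run:
```python
from look import *
s,c=look(['blue'],'w4')
m=hsvmask(c['image'],*C['blue']);m[230:]=0
k=max(cv2.findContours(m,0,2)[0],key=cv2.contourArea);(ce,wh,a)=cv2.minAreaRect(k)
q=cv2.approxPolyDP(cv2.convexHull(k),8,True)[:,0]
P=np.array([onplane(c,u,.013) for u in q]);print(q.tolist(),P.round(4).tolist(),P.mean(0).round(4),[np.linalg.norm(P[i]-P[i-1]).round(4) for i in range(len(P))])
T=dict(np.load('top0.npz'))
M=cv2.moments(k);uv=(M['m10']/M['m00'],M['m01']/M['m00']);print(uv,tri([ray(c,uv),ray(T,(259.7,275.2))]))
go(s,[*P.mean(0)[:2],.06],BX)
```

```text
Traceback (most recent call last):
ValueError: max() iterable argument is empty
```

```bash
sed -i 's/blue=((100,150,60)/blue=((98,110,60)/' h.py
python3 - <<'E'
from look import *
s,c=look(['blue'],'w4',new=False)
print(cv2.cvtColor(c['image'],cv2.COLOR_RGB2HSV)[100,::40].tolist())
m=hsvmask(c['image'],*C['blue']);m[230:]=0
k=max(cv2.findContours(m,0,2)[0],key=cv2.contourArea)
q=cv2.approxPolyDP(cv2.convexHull(k),8,True)[:,0]
P=np.array([onplane(c,u,.013) for u in q]);print(q.tolist(),P.round(4).tolist(),P.mean(0).round(4),[np.linalg.norm(P[i]-P[i-1]).round(4) for i in range(len(P))])
T=dict(np.load('top0.npz'));S=dict(np.load('scene0.npz'))
M=cv2.moments(k);uv=(M['m10']/M['m00'],M['m01']/M['m00']);print(uv,onplane(c,uv,.013),tri([ray(c,uv),ray(T,(259.7,275.2)),ray(S,(404.1,239.6))]))
go(s,[*P.mean(0)[:2],.06],BX)
E
```

```text
blue px 335.6 39.2 bbox (291, 44, 90, 95) area 8104.0 pt@z [0.4941 0.2136 0.013 ] diam mm 104.6
[[15, 102, 172], [15, 99, 176], [15, 99, 170], [15, 97, 190], [15, 99, 180], [15, 93, 187], [15, 98, 164], [20, 54, 221], [108, 130, 167], [108, 132, 170], [15, 95, 182], [15, 97, 182], [15, 99, 183], [16, 108, 128], [14, 98, 179], [15, 99, 173]]
[[380, 44], [375, 138], [292, 138], [290, 44]] [[0.5309, 0.213, 0.013], [0.5359, 0.1391, 0.013], [0.4631, 0.1333, 0.013], [0.457, 0.207, 0.013]] [0.4967 0.1731 0.013 ] [np.float64(0.0741), np.float64(0.074), np.float64(0.073), np.float64(0.074)]
(334.42595219008854, 90.44589011531109) [0.49676704 0.17477829 0.013     ] (array([0.49684293, 0.17374038, 0.00862084]), np.float64(0.0020038347783803297))
t 4.15 grasp now [0.4942 0.0562 0.19  ] w 0.0571 j6 -0.2 F [-0.7 -0.4 -2.1]
turn [0.0019 0.0003 0.0006] shift [ 0.13    0.0115 -0.1163] ty [1.   0.08 0.  ] tz [ 0.08 -1.    0.  ]
```

Blue mat is at (0.4967, 0.1735) with 74 mm sides, and the cork is 279.5 mm away, so both check out. Now I place red.

Call:
{"name": "step_arm", "arguments": {
  "targets": [
    {"ax":0,"ay":0,"az":0,"tx":0,"ty":0.004,"tz":-0.04,"gripper":-1},
    {"ax":0,"ay":0,"az":0,"tx":0,"ty":0.004,"tz":-0.04,"gripper":-1},
    {"ax":0,"ay":0,"az":0,"tx":0,"ty":0.0035,"tz":-0.035,"gripper":-1},
    {"ax":0,"ay":0,"az":0,"tx":0.04,"ty":0,"tz":0,"gripper":-1},
    {"ax":0,"ay":0,"az":0,"tx":0.04,"ty":0,"tz":0,"gripper":-1},
    {"ax":0,"ay":0,"az":0,"tx":0.03,"ty":0,"tz":0,"gripper":-1},
    {"ax":0,"ay":0,"az":0,"tx":0.015,"ty":0,"tz":0,"gripper":-1},
    {"ax":0,"ay":0,"az":0,"tx":0,"ty":0,"tz":0,"gripper":-1}
  ]
}}

```text
time: 4.95
ee_pos: [0.4969, 0.1684, 0.2095]
tcp_rot: [1.151, 1.247, -1.159]
ft_force: [-1.1, 0.5, -1.6]
width: 0.0573
```

Run:
```python
from look import *
go(sense(),[.4967,.1715,.0555],[.9972,.0741,0])
```

```text
t 4.95 grasp now [0.4961 0.1682 0.0625] w 0.0573 j6 0.03 F [-1.1  0.5 -1.6]
turn [-0.0005  0.0008  0.0057] shift [ 0.007  -0.     -0.0031] ty [1.   0.07 0.  ] tz [ 0.07 -1.    0.  ]
```

Call:
{"name": "step_arm", "arguments": {
  "targets": [
    {"ax":0,"ay":0,"az":0.005,"tx":0.004,"ty":0,"tz":-0.003,"gripper":-1},
    {"ax":0,"ay":0,"az":0,"tx":0.002,"ty":0,"tz":0,"gripper":-1},
    {"ax":0,"ay":0,"az":0,"tx":0,"ty":0,"tz":0,"gripper":-1},
    {"ax":0,"ay":0,"az":0,"tx":0,"ty":0,"tz":0,"gripper":-1}
  ]
}}

```text
time: 5.35
ee_pos: [0.4978, 0.1736, 0.2071]
tcp_rot: [1.156, 1.24, -1.148]
ft_force: [0.1, -0.5, -1.7]
width: 0.0577
```

Run:
```python
from look import *
go(sense(),[.4967,.1715,.0555],[.9972,.0741,0])
```

```text
t 5.35 grasp now [0.4988 0.1737 0.0601] w 0.0577 j6 0.03 F [ 0.1 -0.5 -1.7]
turn [ 0.0019  0.     -0.0066] shift [ 0.0046 -0.0012  0.002 ] ty [1.   0.07 0.  ] tz [ 0.07 -1.    0.  ]
```

Call:
{"name": "step_arm", "arguments": {
  "targets": [
    {"ax":0,"ay":0,"az":0,"tx":0.002,"ty":0,"tz":0,"gripper":-1},
    {"ax":0,"ay":0,"az":0,"tx":0,"ty":0,"tz":0,"gripper":-1}
  ]
}}

```text
time: 5.55
ee_pos: [0.4973, 0.1737, 0.2043]
tcp_rot: [1.156, 1.241, -1.149]
ft_force: [0.2, -0.1, -1.6]
width: 0.0572
```

Call:
{"name": "step_arm", "arguments": {
  "targets": [
    {"ax":0,"ay":0,"az":0,"tx":0.001,"ty":0,"tz":0,"gripper":-1},
    {"ax":0,"ay":0,"az":0,"tx":0,"ty":0,"tz":0,"gripper":-1}
  ]
}}

```text
time: 5.75
ee_pos: [0.4973, 0.1737, 0.2031]
tcp_rot: [1.155, 1.241, -1.149]
ft_force: [0.5, 0.2, -2.0]
width: 0.0575
```

Call:
{"name": "step_arm", "arguments": {
  "targets": [
    {"ax":0,"ay":0,"az":0,"tx":0.001,"ty":0,"tz":0,"gripper":-1},
    {"ax":0,"ay":0,"az":0,"tx":0,"ty":0,"tz":0,"gripper":-1}
  ]
}}

```text
time: 5.95
ee_pos: [0.4975, 0.1738, 0.2025]
tcp_rot: [1.156, 1.241, -1.149]
ft_force: [-2.0, -0.0, 3.9]
width: 0.0573
```

Contact is at grasp z 0.0555, as predicted. I'll trim y by 2 mm, release and retreat.

Call:
{"name": "step_arm", "arguments": {
  "targets": [
    {"ax":0,"ay":0,"az":0,"tx":-0.003,"ty":-0.001,"tz":0.0025,"gripper":-1},
    {"ax":0,"ay":0,"az":0,"tx":0,"ty":0,"tz":0,"gripper":-1},
    {"ax":0,"ay":0,"az":0,"tx":0.003,"ty":0,"tz":0,"gripper":-1},
    {"ax":0,"ay":0,"az":0,"tx":0,"ty":0,"tz":0,"gripper":-1},
    {"ax":0,"ay":0,"az":0,"tx":0,"ty":0,"tz":0,"gripper":1},
    {"ax":0,"ay":0,"az":0,"tx":0,"ty":0,"tz":0,"gripper":1},
    {"ax":0,"ay":0,"az":0,"tx":0,"ty":0,"tz":0,"gripper":1},
    {"ax":0,"ay":0,"az":0,"tx":0,"ty":0,"tz":0,"gripper":1},
    {"ax":0,"ay":0,"az":0,"tx":-0.03,"ty":0,"tz":0,"gripper":1},
    {"ax":0,"ay":0,"az":0,"tx":-0.05,"ty":0,"tz":0,"gripper":1},
    {"ax":0,"ay":0,"az":0,"tx":-0.05,"ty":0.02,"tz":-0.02,"gripper":1},
    {"ax":0,"ay":0,"az":0,"tx":-0.02,"ty":0.04,"tz":-0.02,"gripper":1}
  ]
}}

```text
time: 7.15
ee_pos: [0.5503, 0.2131, 0.3509]
tcp_rot: [1.159, 1.237, -1.146]
ft_force: [0.9, 0.5, -0.3]
width: 0.088
```

Run:
```python
from look import *
go(sense(),[.55,.25,.2],[.9972,.0741,0])
```

```text
t 7.15 grasp now [0.5517 0.2133 0.2039] w 0.088 j6 0.09 F [ 0.9  0.5 -0.3]
turn [ 0.0014 -0.0004 -0.0099] shift [ 0.0039  0.0025 -0.0368] ty [1.   0.07 0.  ] tz [ 0.07 -1.    0.  ]
```

Call:
{"name": "step_arm", "arguments": {
  "targets": [
    {"ax":0,"ay":0,"az":-0.006,"tx":0,"ty":0.002,"tz":-0.037,"gripper":1},
    {"ax":0,"ay":0,"az":0,"tx":0,"ty":0,"tz":0,"gripper":1},
    {"ax":0,"ay":0,"az":0,"tx":0,"ty":0,"tz":0,"gripper":1},
    {"ax":0,"ay":0,"az":0,"tx":0,"ty":0,"tz":0,"gripper":1}
  ]
}}

```text
time: 7.55
ee_pos: [0.5489, 0.2492, 0.3451]
tcp_rot: [1.151, 1.246, -1.155]
ft_force: [0.2, 0.1, 0.1]
width: 0.0885
```

Run:
```python
from look import *
s,c=look(['green','gold'],'w5');go(s,[.5957,.3573,.2],[.9972,.0741,0])
T=dict(np.load('top0.npz'))
print([int(v) for v in c['image'][100,::60].ravel()][:0])
```

```text
t 7.55 grasp now [0.5486 0.2491 0.1981] w 0.0885 j6 0.15 F [0.2 0.1 0.1]
turn [0.0019 0.0006 0.0027] shift [-0.0019  0.0546 -0.1044] ty [1.   0.07 0.  ] tz [ 0.07 -1.    0.  ]
[]
```

View pics/w5.png

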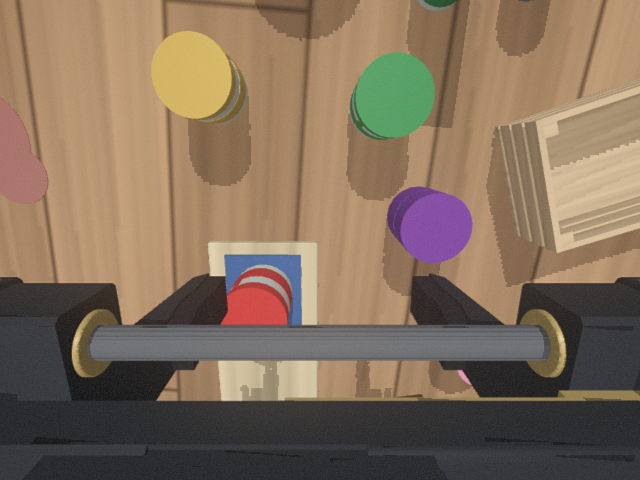

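Green lid is at (395,95), gold lid at (192,75), purple decoy at (437,222), red standing on the blue mat. The lids look paler here, so I loosen the masks.

```bash
sed -i 's/green=((50,120,50)/green=((50,90,120)/;s/gold=((18,160,110)/gold=((18,125,160)/' h.py
python3 - <<'E'
from look import *
s,c=look(['green','gold'],'w5',new=False)
h=cv2.cvtColor(c['image'],cv2.COLOR_RGB2HSV);print(h[95,395],h[75,192],h[130,365],h[105,235])
T=dict(np.load('top0.npz'));S=dict(np.load('scene0.npz'))
print(tri([ray(c,(394.5,95)),ray(T,(196.2,239.2)),ray(S,(479.3,281.2))]),tri([ray(c,(192,75)),ray(T,(192,291)),ray(S,(488,228.))]))
E
```

```text
green px 394.5 94.8 bbox (355, 53, 80, 85) area 5125.0 pt@z [0.5957 0.3588 0.06  ] diam mm 58.8
gold px 191.2 74.3 bbox (151, 31, 81, 88) area 5389.5 pt@z [0.4452 0.3613 0.06  ] diam mm 59.5
[ 66 117 159] [ 22 132 213] [ 57  38 135] [ 20 137 123]
(array([0.59637552, 0.35805553, 0.05216457]), np.float64(0.0031812057946216223)) (array([0.44477559, 0.36125228, 0.05452582]), np.float64(0.0015990409430752315))
```

Call:
{"name": "step_arm", "arguments": {
  "targets": [
    {"ax":0,"ay":0,"az":0,"tx":0,"ty":0.025,"tz":-0.048,"gripper":1},
    {"ax":0,"ay":0,"az":0,"tx":0,"ty":0.025,"tz":-0.048,"gripper":1},
    {"ax":0,"ay":0,"az":0,"tx":0.03,"ty":0.005,"tz":-0.01,"gripper":1},
    {"ax":0,"ay":0,"az":0,"tx":0.05,"ty":0,"tz":0,"gripper":1},
    {"ax":0,"ay":0,"az":0,"tx":0.04,"ty":0,"tz":0,"gripper":1},
    {"ax":0,"ay":0,"az":0,"tx":0.025,"ty":0,"tz":0,"gripper":1},
    {"ax":0,"ay":0,"az":0,"tx":0.011,"ty":0,"tz":0,"gripper":1},
    {"ax":0,"ay":0,"az":0,"tx":0,"ty":0,"tz":0,"gripper":1},
    {"ax":0,"ay":0,"az":0,"tx":0,"ty":0,"tz":0,"gripper":-1},
    {"ax":0,"ay":0,"az":0,"tx":0,"ty":0,"tz":0,"gripper":-1},
    {"ax":0,"ay":0,"az":0,"tx":0,"ty":0,"tz":0,"gripper":-1},
    {"ax":0,"ay":0,"az":0,"tx":0,"ty":0,"tz":0,"gripper":-1}
  ]
}}

```text
time: 8.8
ee_pos: [0.5938, 0.3523, 0.1919]
tcp_rot: [1.155, 1.243, -1.15]
ft_force: [3.4, 0.0, 1.2]
width: 0.0587
```

Run:
```python
from look import *
go(sense(),[.5174,-.1052,.2],[.9972,.0741,0])
```

```text
t 8.8 grasp now [0.5942 0.3525 0.0449] w 0.0587 j6 0.29 F [3.4 0.  1.2]
turn [ 0.0019 -0.001  -0.003 ] shift [-0.1551 -0.1101  0.4506] ty [1.   0.07 0.  ] tz [ 0.07 -1.    0.  ]
```

Call:
{"name": "step_arm", "arguments": {
  "targets": [
    {"ax":0,"ay":0,"az":0,"tx":-0.03,"ty":0,"tz":0,"gripper":-1},
    {"ax":0,"ay":0,"az":0,"tx":-0.045,"ty":0,"tz":0,"gripper":-1},
    {"ax":0,"ay":0,"az":0,"tx":-0.045,"ty":0,"tz":0,"gripper":-1},
    {"ax":0,"ay":0,"az":0,"tx":0,"ty":-0.011,"tz":0.045,"gripper":-1},
    {"ax":0,"ay":0,"az":0,"tx":0,"ty":-0.011,"tz":0.045,"gripper":-1},
    {"ax":0,"ay":0,"az":0,"tx":0,"ty":-0.011,"tz":0.045,"gripper":-1},
    {"ax":0,"ay":0,"az":0,"tx":0,"ty":-0.011,"tz":0.045,"gripper":-1},
    {"ax":0,"ay":0,"az":0,"tx":0,"ty":-0.011,"tz":0.045,"gripper":-1},
    {"ax":0,"ay":0,"az":0,"tx":0,"ty":-0.011,"tz":0.045,"gripper":-1},
    {"ax":0,"ay":0,"az":0,"tx":0,"ty":-0.011,"tz":0.045,"gripper":-1},
    {"ax":0,"ay":0,"az":0,"tx":0,"ty":-0.011,"tz":0.045,"gripper":-1},
    {"ax":0,"ay":0,"az":0,"tx":0,"ty":-0.011,"tz":0.045,"gripper":-1}
  ]
}}

```text
time: 10.0
ee_pos: [0.524, -0.0608, 0.3101]
tcp_rot: [1.152, 1.245, -1.154]
ft_force: [0.7, -0.3, -2.7]
width: 0.0573
```

Call:
{"name": "step_arm", "arguments": {
  "targets": [
    {"ax":0,"ay":0,"az":0,"tx":0,"ty":-0.011,"tz":0.045,"gripper":-1},
    {"ax":0,"ay":0,"az":0,"tx":0,"ty":0,"tz":0,"gripper":-1},
    {"ax":0,"ay":0,"az":0,"tx":0,"ty":0,"tz":0,"gripper":-1},
    {"ax":0,"ay":0,"az":0,"tx":0,"ty":0,"tz":0,"gripper":-1}
  ]
}}

```text
time: 10.4
ee_pos: [0.5173, -0.1042, 0.3099]
tcp_rot: [1.152, 1.246, -1.154]
ft_force: [0.2, 0.8, -3.7]
width: 0.0574
```

Run:
```python
from look import *
go(sense(),[.5174,-.1112,.058],[.9972,.0741,0])
```

```text
t 10.4 grasp now [ 0.5171 -0.1042  0.1629] w 0.0574 j6 -0.5 F [ 0.2  0.8 -3.7]
turn [ 0.0022 -0.0007  0.0014] shift [ 0.1049 -0.0004  0.0069] ty [1.   0.07 0.  ] tz [ 0.07 -1.    0.  ]
```

Call:
{"name": "step_arm", "arguments": {
  "targets": [
    {"ax":0,"ay":0,"az":0,"tx":0.04,"ty":0,"tz":0.007,"gripper":-1},
    {"ax":0,"ay":0,"az":0,"tx":0.04,"ty":0,"tz":0,"gripper":-1},
    {"ax":0,"ay":0,"az":0,"tx":0.015,"ty":0,"tz":0,"gripper":-1},
    {"ax":0,"ay":0,"az":0,"tx":0.005,"ty":0,"tz":0,"gripper":-1},
    {"ax":0,"ay":0,"az":0,"tx":0.003,"ty":0,"tz":0,"gripper":-1},
    {"ax":0,"ay":0,"az":0,"tx":0,"ty":0,"tz":0,"gripper":-1},
    {"ax":0,"ay":0,"az":0,"tx":0,"ty":0,"tz":0,"gripper":-1},
    {"ax":0,"ay":0,"az":0,"tx":0,"ty":0,"tz":0,"gripper":-1}
  ]
}}

```text
time: 11.2
ee_pos: [0.5184, -0.1121, 0.2082]
tcp_rot: [1.153, 1.243, -1.153]
ft_force: [0.1, 0.2, -3.1]
width: 0.0571
```

Call:
{"name": "step_arm", "arguments": {
  "targets": [
    {"ax":0,"ay":0,"az":0,"tx":0.001,"ty":0,"tz":0,"gripper":-1},
    {"ax":0,"ay":0,"az":0,"tx":0,"ty":0,"tz":0,"gripper":-1},
    {"ax":0,"ay":0,"az":0,"tx":0,"ty":0,"tz":0,"gripper":-1}
  ]
}}

```text
time: 11.5
ee_pos: [0.5179, -0.1121, 0.2062]
tcp_rot: [1.153, 1.245, -1.154]
ft_force: [0.5, -0.4, -2.0]
width: 0.0573
```

Call:
{"name": "step_arm", "arguments": {
  "targets": [
    {"ax":0,"ay":0,"az":0,"tx":0.001,"ty":0,"tz":0,"gripper":-1},
    {"ax":0,"ay":0,"az":0,"tx":0,"ty":0,"tz":0,"gripper":-1},
    {"ax":0,"ay":0,"az":0,"tx":0,"ty":0,"tz":0,"gripper":-1}
  ]
}}

```text
time: 11.8
ee_pos: [0.5178, -0.112, 0.205]
tcp_rot: [1.153, 1.245, -1.154]
ft_force: [0.9, 0.3, -2.6]
width: 0.0577
```

Call:
{"name": "step_arm", "arguments": {
  "targets": [
    {"ax":0,"ay":0,"az":0,"tx":0.001,"ty":0,"tz":0,"gripper":-1},
    {"ax":0,"ay":0,"az":0,"tx":0,"ty":0,"tz":0,"gripper":-1},
    {"ax":0,"ay":0,"az":0,"tx":0,"ty":0,"tz":0,"gripper":-1}
  ]
}}

```text
time: 12.1
ee_pos: [0.5179, -0.1121, 0.2049]
tcp_rot: [1.152, 1.245, -1.154]
ft_force: [-3.3, 0.5, 6.4]
width: 0.0573
```

Call:
{"name": "step_arm", "arguments": {
  "targets": [
    {"ax":0,"ay":0,"az":0,"tx":-0.001,"ty":0,"tz":0,"gripper":1},
    {"ax":0,"ay":0,"az":0,"tx":0,"ty":0,"tz":0,"gripper":1},
    {"ax":0,"ay":0,"az":0,"tx":0,"ty":0,"tz":0,"gripper":1},
    {"ax":0,"ay":0,"az":0,"tx":0,"ty":0,"tz":0,"gripper":1},
    {"ax":0,"ay":0,"az":0,"tx":-0.03,"ty":0,"tz":0,"gripper":1},
    {"ax":0,"ay":0,"az":0,"tx":-0.05,"ty":0,"tz":0,"gripper":1},
    {"ax":0,"ay":0,"az":0,"tx":-0.04,"ty":0,"tz":0,"gripper":1},
    {"ax":0,"ay":0,"az":0,"tx":0,"ty":-0.0035,"tz":-0.045,"gripper":1},
    {"ax":0,"ay":0,"az":0,"tx":0,"ty":-0.0035,"tz":-0.045,"gripper":1},
    {"ax":0,"ay":0,"az":0,"tx":0,"ty":-0.0035,"tz":-0.045,"gripper":1},
    {"ax":0,"ay":0,"az":0,"tx":0,"ty":-0.0035,"tz":-0.045,"gripper":1},
    {"ax":0,"ay":0,"az":0,"tx":0,"ty":-0.0035,"tz":-0.045,"gripper":1}
  ]
}}

```text
time: 13.3
ee_pos: [0.4829, 0.1126, 0.3252]
tcp_rot: [1.153, 1.244, -1.154]
ft_force: [0.7, -0.5, -0.1]
width: 0.0884
```

Call:
{"name": "step_arm", "arguments": {
  "targets": [
    {"ax":0,"ay":0,"az":0,"tx":0,"ty":-0.0035,"tz":-0.045,"gripper":1},
    {"ax":0,"ay":0,"az":0,"tx":0,"ty":-0.0035,"tz":-0.045,"gripper":1},
    {"ax":0,"ay":0,"az":0,"tx":0,"ty":-0.0035,"tz":-0.045,"gripper":1},
    {"ax":0,"ay":0,"az":0,"tx":0,"ty":-0.0035,"tz":-0.045,"gripper":1},
    {"ax":0,"ay":0,"az":0,"tx":0,"ty":-0.0035,"tz":-0.045,"gripper":1},
    {"ax":0,"ay":0,"az":0,"tx":0,"ty":0,"tz":-0.027,"gripper":1},
    {"ax":0,"ay":0,"az":0,"tx":0,"ty":0,"tz":0,"gripper":1},
    {"ax":0,"ay":0,"az":0,"tx":0,"ty":0,"tz":0,"gripper":1},
    {"ax":0,"ay":0,"az":0,"tx":0,"ty":0,"tz":0,"gripper":1}
  ]
}}

```text
time: 14.2
ee_pos: [0.447, 0.36, 0.3248]
tcp_rot: [1.152, 1.244, -1.155]
ft_force: [0.6, -0.3, -0.0]
width: 0.0882
```

Run:
```python
from look import *
go(sense(),[.4450,.3613,.042],[.9972,.0741,0])
```

```text
t 14.2 grasp now [0.4468 0.3599 0.1778] w 0.0882 j6 0.4 F [ 0.6 -0.3 -0. ]
turn [0.0011 0.0006 0.0015] shift [ 0.1358 -0.0019 -0.0014] ty [1.   0.07 0.  ] tz [ 0.07 -1.    0.  ]
```

Call:
{"name": "step_arm", "arguments": {
  "targets": [
    {"ax":0,"ay":0,"az":0,"tx":0.04,"ty":-0.002,"tz":-0.0015,"gripper":1},
    {"ax":0,"ay":0,"az":0,"tx":0.045,"ty":0,"tz":0,"gripper":1},
    {"ax":0,"ay":0,"az":0,"tx":0.03,"ty":0,"tz":0,"gripper":1},
    {"ax":0,"ay":0,"az":0,"tx":0.016,"ty":0,"tz":0,"gripper":1},
    {"ax":0,"ay":0,"az":0,"tx":0.005,"ty":0,"tz":0,"gripper":1},
    {"ax":0,"ay":0,"az":0,"tx":0,"ty":0,"tz":0,"gripper":1},
    {"ax":0,"ay":0,"az":0,"tx":0,"ty":0,"tz":0,"gripper":-1},
    {"ax":0,"ay":0,"az":0,"tx":0,"ty":0,"tz":0,"gripper":-1},
    {"ax":0,"ay":0,"az":0,"tx":0,"ty":0,"tz":0,"gripper":-1},
    {"ax":0,"ay":0,"az":0,"tx":0,"ty":0,"tz":0,"gripper":-1},
    {"ax":0,"ay":0,"az":0,"tx":0,"ty":0,"tz":0,"gripper":-1}
  ]
}}

```text
time: 15.3
ee_pos: [0.445, 0.3625, 0.19]
tcp_rot: [1.154, 1.244, -1.152]
ft_force: [-0.9, 0.5, 4.6]
width: 0.0574
```

Run:
```python
from look import *
s=sense();go(s,[.5070,.0342,.17],[.9972,.0741,0])
```

```text
t 15.3 grasp now [0.4451 0.3626 0.043 ] w 0.0574 j6 0.4 F [-0.9  0.5  4.6]
turn [ 0.002  -0.0006 -0.0005] shift [-0.127   0.0375  0.332 ] ty [1.   0.07 0.  ] tz [ 0.07 -1.    0.  ]
```

Call:
{"name": "step_arm", "arguments": {
  "targets": [
    {"ax":0,"ay":0,"az":0,"tx":-0.035,"ty":0,"tz":0,"gripper":-1},
    {"ax":0,"ay":0,"az":0,"tx":-0.046,"ty":0,"tz":0,"gripper":-1},
    {"ax":0,"ay":0,"az":0,"tx":-0.046,"ty":0,"tz":0,"gripper":-1},
    {"ax":0,"ay":0,"az":0,"tx":0,"ty":0.005,"tz":0.045,"gripper":-1},
    {"ax":0,"ay":0,"az":0,"tx":0,"ty":0.005,"tz":0.045,"gripper":-1},
    {"ax":0,"ay":0,"az":0,"tx":0,"ty":0.005,"tz":0.045,"gripper":-1},
    {"ax":0,"ay":0,"az":0,"tx":0,"ty":0.005,"tz":0.045,"gripper":-1},
    {"ax":0,"ay":0,"az":0,"tx":0,"ty":0.005,"tz":0.045,"gripper":-1},
    {"ax":0,"ay":0,"az":0,"tx":0,"ty":0.005,"tz":0.045,"gripper":-1},
    {"ax":0,"ay":0,"az":0,"tx":0,"ty":0.005,"tz":0.045,"gripper":-1},
    {"ax":0,"ay":0,"az":0,"tx":0,"ty":0.002,"tz":0.016,"gripper":-1},
    {"ax":0,"ay":0,"az":0,"tx":0,"ty":0,"tz":0,"gripper":-1}
  ]
}}

```text
time: 16.5
ee_pos: [0.507, 0.0328, 0.3158]
tcp_rot: [1.155, 1.243, -1.157]
ft_force: [-1.5, 1.0, -1.7]
width: 0.0573
```

Call:
{"name": "step_arm", "arguments": {
  "targets": [
    {"ax":0,"ay":0,"az":0,"tx":0.04,"ty":0,"tz":0,"gripper":-1},
    {"ax":0,"ay":0,"az":0,"tx":0.03,"ty":0,"tz":0,"gripper":-1},
    {"ax":0,"ay":0,"az":0,"tx":0,"ty":0,"tz":0,"gripper":-1},
    {"ax":0,"ay":0,"az":0,"tx":0,"ty":0,"tz":0,"gripper":-1}
  ]
}}

```text
time: 16.9
ee_pos: [0.5064, 0.036, 0.246]
tcp_rot: [1.151, 1.247, -1.154]
ft_force: [0.7, -0.1, -1.5]
width: 0.0576
```

Run:
```python
from look import *
s=sense();go(s,[.5070,.0352,.053],[.9972,.0741,0])
```

```text
t 16.9 grasp now [0.506 0.036 0.099] w 0.0576 j6 -0.24 F [ 0.7 -0.1 -1.5]
turn [ 0.0028 -0.0007  0.0028] shift [0.046  0.0006 0.0008] ty [1.   0.07 0.  ] tz [ 0.07 -1.    0.  ]
```

Call:
{"name": "step_arm", "arguments": {
  "targets": [
    {"ax":0,"ay":0,"az":0,"tx":0.03,"ty":0.001,"tz":0.001,"gripper":-1},
    {"ax":0,"ay":0,"az":0,"tx":0.01,"ty":0,"tz":0,"gripper":-1},
    {"ax":0,"ay":0,"az":0,"tx":0.004,"ty":0,"tz":0,"gripper":-1},
    {"ax":0,"ay":0,"az":0,"tx":0.001,"ty":0,"tz":0,"gripper":-1},
    {"ax":0,"ay":0,"az":0,"tx":0,"ty":0,"tz":0,"gripper":-1},
    {"ax":0,"ay":0,"az":0,"tx":0,"ty":0,"tz":0,"gripper":-1},
    {"ax":0,"ay":0,"az":0,"tx":0,"ty":0,"tz":0,"gripper":-1}
  ]
}}

```text
time: 17.6
ee_pos: [0.5081, 0.0341, 0.2018]
tcp_rot: [1.153, 1.244, -1.153]
ft_force: [0.2, 0.4, -2.3]
width: 0.0573
```

Call:
{"name": "step_arm", "arguments": {
  "targets": [
    {"ax":0,"ay":0,"az":0,"tx":0.001,"ty":0,"tz":0,"gripper":-1},
    {"ax":0,"ay":0,"az":0,"tx":0,"ty":0,"tz":0,"gripper":-1},
    {"ax":0,"ay":0,"az":0,"tx":0,"ty":0,"tz":0,"gripper":-1}
  ]
}}

```text
time: 17.9
ee_pos: [0.5077, 0.0341, 0.2001]
tcp_rot: [1.153, 1.245, -1.154]
ft_force: [0.7, -0.3, -1.8]
width: 0.0574
```

Call:
{"name": "step_arm", "arguments": {
  "targets": [
    {"ax":0,"ay":0,"az":0,"tx":0.001,"ty":0,"tz":0,"gripper":-1},
    {"ax":0,"ay":0,"az":0,"tx":0,"ty":0,"tz":0,"gripper":-1},
    {"ax":0,"ay":0,"az":0,"tx":0,"ty":0,"tz":0,"gripper":-1}
  ]
}}

```text
time: 18.2
ee_pos: [0.5078, 0.0341, 0.2]
tcp_rot: [1.152, 1.245, -1.154]
ft_force: [-5.2, -0.0, 9.0]
width: 0.0572
```

Call:
{"name": "step_arm", "arguments": {
  "targets": [
    {"ax":0,"ay":0,"az":0,"tx":-0.001,"ty":0,"tz":0,"gripper":1},
    {"ax":0,"ay":0,"az":0,"tx":0,"ty":0,"tz":0,"gripper":1},
    {"ax":0,"ay":0,"az":0,"tx":0,"ty":0,"tz":0,"gripper":1},
    {"ax":0,"ay":0,"az":0,"tx":0,"ty":0,"tz":0,"gripper":1},
    {"ax":0,"ay":0,"az":0,"tx":-0.04,"ty":0,"tz":0,"gripper":1},
    {"ax":0,"ay":0,"az":0,"tx":-0.05,"ty":0,"tz":0,"gripper":1},
    {"ax":0,"ay":0,"az":0,"tx":-0.05,"ty":0,"tz":0,"gripper":1},
    {"ax":0,"ay":0,"az":0,"tx":0,"ty":0,"tz":0.048,"gripper":1},
    {"ax":0,"ay":0,"az":0,"tx":0,"ty":0,"tz":0.048,"gripper":1},
    {"ax":0,"ay":0,"az":0,"tx":0,"ty":0,"tz":0.048,"gripper":1},
    {"ax":0,"ay":0,"az":0,"tx":0,"ty":0,"tz":0.048,"gripper":1},
    {"ax":0,"ay":0,"az":0,"tx":0,"ty":0,"tz":0.048,"gripper":1}
  ]
}}

```text
time: 19.4
ee_pos: [0.5259, -0.207, 0.3401]
tcp_rot: [1.153, 1.245, -1.153]
ft_force: [0.5, 0.2, -1.0]
width: 0.088
```

Call:
{"name": "step_arm", "arguments": {
  "targets": [
    {"ax":0,"ay":0,"az":0,"tx":0,"ty":0,"tz":0,"gripper":1},
    {"ax":0,"ay":0,"az":0,"tx":0,"ty":0,"tz":0,"gripper":1},
    {"ax":0,"ay":0,"az":0,"tx":0,"ty":0,"tz":0,"gripper":1}
  ]
}}

```text
time: 19.7
ee_pos: [0.5259, -0.2042, 0.3396]
tcp_rot: [1.153, 1.246, -1.153]
ft_force: [0.1, 0.0, 0.1]
width: 0.0881
```

Run:
```python
from look import *
s=sense();c=wristcam(capture('wrist'),s);np.savez('w6.npz',**c)
t=capture('top');np.savez('top6.npz',**t)
cv2.imwrite('pics/w6.png',np.hstack([cv2.resize(c['image'],(400,300)),t['image'][140:440,130:530]])[:,:,::-1])
for n,z in(('green',.073),('gold',.070),('red',.073)):
    for cc,w in((c,(200,0,520,230)),(t,(230,215,400,310))):
        x0,y0,x1,y1=w;m=hsvmask(cc['image'],*C[n])[y0:y1,x0:x1];m=cv2.morphologyEx(m,2,np.ones((3,3)))
        k=cv2.findContours(m,0,2)[0]
        if not k: print(n,'none');continue
        h=cv2.convexHull(max(k,key=cv2.contourArea));(u,v),ax,_=cv2.fitEllipse(h);print(n,(u+x0,v+y0),ax,onplane(cc,(u+x0,v+y0),z).round(4))
go(s,[.5963,-.3508,.022],[.9972,.0741,0])
```

```text
green (317.39794921875, 102.04025268554688) (82.43223571777344, 89.6662368774414) [ 0.5164 -0.106   0.073 ]
green (355.135009765625, 270.70423126220703) (20.157333374023438, 20.57953453063965) [ 0.5158 -0.1078  0.073 ]
gold none
gold (306.65575408935547, 272.5) (20.146778106689453, 20.705053329467773) [0.5071 0.0299 0.07  ]
red none
red (257.1028881072998, 274.7705612182617) (20.16240882873535, 20.552629470825195) [0.4969 0.1708 0.073 ]
t 19.7 grasp now [ 0.5256 -0.2041  0.1926] w 0.0881 j6 -0.66 F [0.1 0.  0.1]
turn [ 0.0023 -0.0011  0.0018] shift [0.1706 0.0593 0.1514] ty [1.   0.07 0.  ] tz [ 0.07 -1.    0.  ]
```

View pics/w6.png

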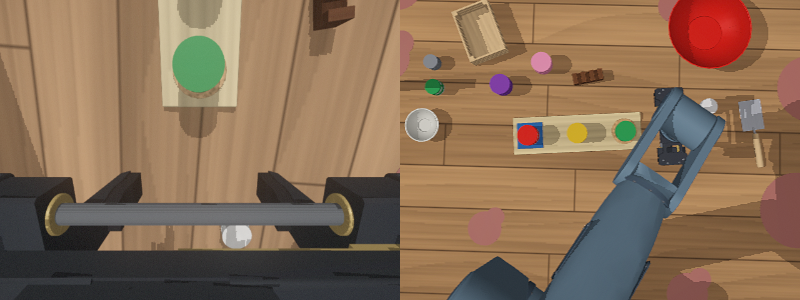

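Top view: red is on blue, gold mid-board and green on cork. The wrist puts green 1 mm from the cork centre. Next the white tin.

Call:
{"name": "step_arm", "arguments": {
  "targets": [
    {"ax":0,"ay":0,"az":0,"tx":0,"ty":0.016,"tz":0.04,"gripper":1},
    {"ax":0,"ay":0,"az":0,"tx":0,"ty":0.016,"tz":0.04,"gripper":1},
    {"ax":0,"ay":0,"az":0,"tx":0,"ty":0.016,"tz":0.04,"gripper":1},
    {"ax":0,"ay":0,"az":0,"tx":0.03,"ty":0.011,"tz":0.031,"gripper":1},
    {"ax":0,"ay":0,"az":0,"tx":0.045,"ty":0,"tz":0,"gripper":1},
    {"ax":0,"ay":0,"az":0,"tx":0.04,"ty":0,"tz":0,"gripper":1},
    {"ax":0,"ay":0,"az":0,"tx":0.01,"ty":0,"tz":0,"gripper":1},
    {"ax":0,"ay":0,"az":0,"tx":0,"ty":0,"tz":0,"gripper":1},
    {"ax":0,"ay":0,"az":0,"tx":0,"ty":0,"tz":0,"gripper":1}
  ]
}}

```text
time: 20.7
ee_pos: [0.5973, -0.351, 0.2174]
tcp_rot: [1.151, 1.242, -1.152]
ft_force: [0.1, -0.7, 0.2]
width: 0.0878
```

Run:
```python
from look import *
s=sense();go(s,[.5963,-.3508,.026],[.9972,.0741,0])
```

```text
t 20.7 grasp now [ 0.5975 -0.3513  0.0704] w 0.0878 j6 -0.78 F [ 0.1 -0.7  0.2]
turn [ 0.003   0.0021 -0.0012] shift [ 0.0444 -0.001  -0.0003] ty [1.   0.07 0.  ] tz [ 0.07 -1.    0.  ]
```

Call:
{"name": "step_arm", "arguments": {
  "targets": [
    {"ax":0,"ay":0,"az":0,"tx":0.025,"ty":-0.001,"tz":0,"gripper":1},
    {"ax":0,"ay":0,"az":0,"tx":0.013,"ty":0,"tz":0,"gripper":1},
    {"ax":0,"ay":0,"az":0,"tx":0.005,"ty":0,"tz":0,"gripper":1},
    {"ax":0,"ay":0,"az":0,"tx":0,"ty":0,"tz":0,"gripper":1},
    {"ax":0,"ay":0,"az":0,"tx":0,"ty":0,"tz":0,"gripper":-1},
    {"ax":0,"ay":0,"az":0,"tx":0,"ty":0,"tz":0,"gripper":-1},
    {"ax":0,"ay":0,"az":0,"tx":0,"ty":0,"tz":0,"gripper":-1},
    {"ax":0,"ay":0,"az":0,"tx":0,"ty":0,"tz":0,"gripper":-1},
    {"ax":0,"ay":0,"az":0,"tx":0,"ty":0,"tz":0,"gripper":-1},
    {"ax":0,"ay":0,"az":0,"tx":0,"ty":0,"tz":0,"gripper":-1}
  ]
}}

```text
time: 21.7
ee_pos: [0.5953, -0.3514, 0.1722]
tcp_rot: [1.153, 1.244, -1.154]
ft_force: [0.9, -0.3, 0.8]
width: 0.0451
```

Run:
```python
from look import *
s=sense();go(s,[.515,-.085,.2],[.9972,.0741,0])
```

```text
t 21.7 grasp now [ 0.5953 -0.3514  0.0252] w 0.0451 j6 -0.78 F [ 0.9 -0.3  0.8]
turn [0.0019 0.0002 0.0006] shift [-0.1748 -0.0604 -0.2716] ty [1.   0.07 0.  ] tz [ 0.07 -1.    0.  ]
```

Call:
{"name": "step_arm", "arguments": {
  "targets": [
    {"ax":0,"ay":0,"az":0,"tx":-0.035,"ty":0,"tz":0,"gripper":-1},
    {"ax":0,"ay":0,"az":0,"tx":-0.047,"ty":0,"tz":0,"gripper":-1},
    {"ax":0,"ay":0,"az":0,"tx":-0.047,"ty":0,"tz":0,"gripper":-1},
    {"ax":0,"ay":0,"az":0,"tx":-0.046,"ty":0,"tz":0,"gripper":-1},
    {"ax":0,"ay":0,"az":0,"tx":0,"ty":-0.01,"tz":-0.045,"gripper":-1},
    {"ax":0,"ay":0,"az":0,"tx":0,"ty":-0.01,"tz":-0.045,"gripper":-1},
    {"ax":0,"ay":0,"az":0,"tx":0,"ty":-0.01,"tz":-0.045,"gripper":-1},
    {"ax":0,"ay":0,"az":0,"tx":0,"ty":-0.01,"tz":-0.045,"gripper":-1},
    {"ax":0,"ay":0,"az":0,"tx":0,"ty":-0.01,"tz":-0.045,"gripper":-1},
    {"ax":0,"ay":0,"az":0,"tx":0,"ty":-0.01,"tz":-0.045,"gripper":-1},
    {"ax":0,"ay":0,"az":0,"tx":0,"ty":0,"tz":0,"gripper":-1},
    {"ax":0,"ay":0,"az":0,"tx":0,"ty":0,"tz":0,"gripper":-1}
  ]
}}

```text
time: 22.9
ee_pos: [0.5149, -0.0858, 0.3473]
tcp_rot: [1.151, 1.245, -1.152]
ft_force: [1.1, -0.4, -1.3]
width: 0.0455
```

```bash
cat > lids.py <<'E'
from look import *
def lids(cc,spec):
    for n,z,w in spec:
        x0,y0,x1,y1=w;m=hsvmask(cc['image'],*C[n])[y0:y1,x0:x1];m=cv2.morphologyEx(m,2,np.ones((3,3)))
        k=cv2.findContours(m,0,2)[0]
        if not k: print(n,'none');continue
        h=cv2.convexHull(max(k,key=cv2.contourArea));(u,v),ax,_=cv2.fitEllipse(h)
        H=np.array([onplane(cc,q[0]+[x0,y0],z) for q in h])[:,:2].astype(np.float32)
        print(n,(round(u+x0,1),round(v+y0,1)),onplane(cc,(u+x0,v+y0),z).round(4),'diam',round(2e3*cv2.minEnclosingCircle(H)[1],1))
E
python3 - <<'E'
from lids import *
s=sense();c=wristcam(capture('wrist'),s);np.savez('w7.npz',**c);cv2.imwrite('pics/w7.png',c['image'][:,:,::-1])
lids(c,[('gold',.07,(180,0,500,230)),('red',.073,(180,0,500,230))])
go(s,[.507,.0335,.2],[.9972,.0741,0])
E
```

```text
gold (322.0, 84.1) [0.5078 0.0256 0.07  ] diam 54.4
red none
t 22.9 grasp now [ 0.5149 -0.0859  0.2003] w 0.0455 j6 -0.47 F [ 1.1 -0.4 -1.3]
turn [0.0041 0.0006 0.0006] shift [ 0.0003  0.0009 -0.1196] ty [1.   0.07 0.  ] tz [ 0.07 -1.    0.  ]
```

View pics/w7.png

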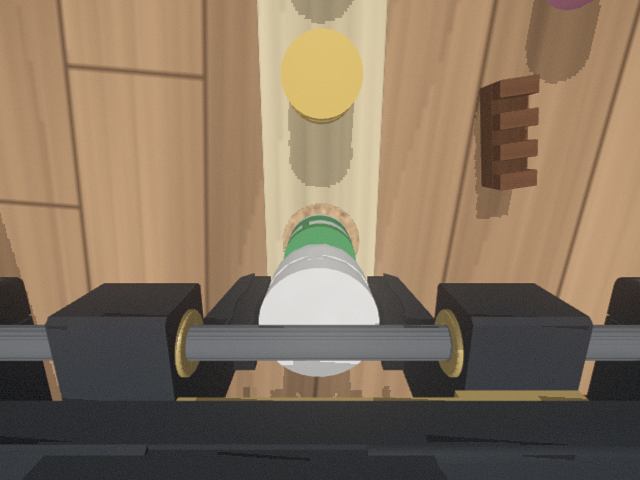

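Gold lid is about (322,74); the mask missed its upper edge. The rest is at (510,133) and the white tin is firmly held. I redo the gold mask with lower saturation.

```bash
sed -i 's/gold=((18,125,160)/gold=((18,90,165)/' h.py
python3 - <<'E'
from lids import *
c=dict(np.load('w7.npz'));t=dict(np.load('top6.npz'))
lids(c,[('gold',.07,(180,0,500,230))])
print('tri',tri([ray(c,(322,74)),ray(t,(306.66,272.5))]))
# rest: dark reddish wood; pixels
h=cv2.cvtColor(c['image'],cv2.COLOR_RGB2HSV);print([h[y,x].tolist() for y,x in((85,520),(133,488),(133,510),(118,520),(150,560),(190,490))])
E
```

```text
gold (321.5, 73.2) [0.5068 0.0327 0.07  ] diam 59.6
tri (array([0.50710749, 0.02950398, 0.08265725]), np.float64(0.00025769197141855627))
[[12, 138, 111], [12, 119, 77], [11, 120, 91], [11, 127, 116], [15, 101, 174], [14, 109, 131]]
```

Call:
{"name": "step_arm", "arguments": {
  "targets": [
    {"ax":0,"ay":0,"az":0,"tx":0,"ty":0.0005,"tz":-0.04,"gripper":-1},
    {"ax":0,"ay":0,"az":0,"tx":0,"ty":0,"tz":-0.04,"gripper":-1},
    {"ax":0,"ay":0,"az":0,"tx":0,"ty":0,"tz":-0.039,"gripper":-1},
    {"ax":0,"ay":0,"az":0,"tx":0.03,"ty":0,"tz":0,"gripper":-1},
    {"ax":0,"ay":0,"az":0,"tx":0.04,"ty":0,"tz":0,"gripper":-1},
    {"ax":0,"ay":0,"az":0,"tx":0.02,"ty":0,"tz":0,"gripper":-1},
    {"ax":0,"ay":0,"az":0,"tx":0.008,"ty":0,"tz":0,"gripper":-1},
    {"ax":0,"ay":0,"az":0,"tx":0,"ty":0,"tz":0,"gripper":-1},
    {"ax":0,"ay":0,"az":0,"tx":0,"ty":0,"tz":0,"gripper":-1},
    {"ax":0,"ay":0,"az":0,"tx":0,"ty":0,"tz":0,"gripper":-1}
  ]
}}

```text
time: 23.95
ee_pos: [0.5074, 0.0315, 0.2505]
tcp_rot: [1.154, 1.242, -1.153]
ft_force: [-0.2, -0.2, -0.9]
width: 0.0452
```

Run:
```python
from look import *
s=sense();go(s,[.5068,.0327,.0952],[.9972,.0741,0])
```

```text
t 23.95 grasp now [0.5076 0.0314 0.1035] w 0.0452 j6 -0.25 F [-0.2 -0.2 -0.9]
turn [ 0.0012  0.0007 -0.0016] shift [ 0.0083 -0.0005 -0.0012] ty [1.   0.07 0.  ] tz [ 0.07 -1.    0.  ]
```

Call:
{"name": "step_arm", "arguments": {
  "targets": [
    {"ax":0,"ay":0,"az":0,"tx":0.005,"ty":-0.0005,"tz":-0.0012,"gripper":-1},
    {"ax":0,"ay":0,"az":0,"tx":0.001,"ty":0,"tz":0,"gripper":-1},
    {"ax":0,"ay":0,"az":0,"tx":0,"ty":0,"tz":0,"gripper":-1},
    {"ax":0,"ay":0,"az":0,"tx":0,"ty":0,"tz":0,"gripper":-1}
  ]
}}

```text
time: 24.35
ee_pos: [0.5059, 0.0333, 0.2432]
tcp_rot: [1.152, 1.245, -1.154]
ft_force: [0.2, -0.1, -1.8]
width: 0.0455
```

Call:
{"name": "step_arm", "arguments": {
  "targets": [
    {"ax":0,"ay":0,"az":0,"tx":0.001,"ty":0,"tz":0,"gripper":-1},
    {"ax":0,"ay":0,"az":0,"tx":0,"ty":0,"tz":0,"gripper":-1},
    {"ax":0,"ay":0,"az":0,"tx":0,"ty":0,"tz":0,"gripper":-1}
  ]
}}

```text
time: 24.65
ee_pos: [0.5059, 0.0332, 0.2421]
tcp_rot: [1.153, 1.245, -1.154]
ft_force: [-1.5, 0.1, -0.7]
width: 0.0453
```

Call:
{"name": "step_arm", "arguments": {
  "targets": [
    {"ax":0,"ay":0,"az":0,"tx":0.0003,"ty":0,"tz":0,"gripper":-1},
    {"ax":0,"ay":0,"az":0,"tx":0,"ty":0,"tz":0,"gripper":1},
    {"ax":0,"ay":0,"az":0,"tx":0,"ty":0,"tz":0,"gripper":1},
    {"ax":0,"ay":0,"az":0,"tx":0,"ty":0,"tz":0,"gripper":1},
    {"ax":0,"ay":0,"az":0,"tx":0,"ty":0,"tz":0,"gripper":1},
    {"ax":0,"ay":0,"az":0,"tx":-0.03,"ty":0,"tz":0,"gripper":1},
    {"ax":0,"ay":0,"az":0,"tx":-0.045,"ty":0,"tz":0,"gripper":1},
    {"ax":0,"ay":0,"az":0,"tx":-0.03,"ty":0.03,"tz":0,"gripper":1},
    {"ax":0,"ay":0,"az":0,"tx":0,"ty":0.032,"tz":0.037,"gripper":1},
    {"ax":0,"ay":0,"az":0,"tx":0,"ty":0.032,"tz":0.037,"gripper":1},
    {"ax":0,"ay":0,"az":0,"tx":0,"ty":0.032,"tz":0.037,"gripper":1},
    {"ax":0,"ay":0,"az":0,"tx":0,"ty":0.032,"tz":0.037,"gripper":1}
  ]
}}

```text
time: 25.85
ee_pos: [0.6759, -0.1037, 0.3465]
tcp_rot: [1.152, 1.245, -1.154]
ft_force: [0.3, -0.1, -0.1]
width: 0.0884
```

Call:
{"name": "step_arm", "arguments": {
  "targets": [
    {"ax":0,"ay":0,"az":0,"tx":0,"ty":0,"tz":0,"gripper":1},
    {"ax":0,"ay":0,"az":0,"tx":0,"ty":0,"tz":0,"gripper":1},
    {"ax":0,"ay":0,"az":0,"tx":0,"ty":0,"tz":0,"gripper":1}
  ]
}}

```text
time: 26.15
ee_pos: [0.6741, -0.1015, 0.3462]
tcp_rot: [1.152, 1.247, -1.154]
ft_force: [-0.6, 0.3, -1.2]
width: 0.088
```

Run:
```python
from lids import *
s=sense();c=wristcam(capture('wrist'),s);np.savez('w8.npz',**c);cv2.imwrite('pics/w8.png',c['image'][:,:,::-1])
go(s,[.674,.0035,.2],[.9972,.0741,0])
h=cv2.cvtColor(c['image'],cv2.COLOR_RGB2HSV);m=cv2.inRange(h,(8,112,20),(14,255,122))[:225,200:480]
m=cv2.morphologyEx(m,cv2.MORPH_CLOSE,np.ones((9,9)));k=max(cv2.findContours(m,0,2)[0],key=cv2.contourArea)
print(cv2.boundingRect(k),cv2.contourArea(k))
H=np.array([onplane(c,q[0]+[200,0],.036) for q in k])[:,:2];r=cv2.minAreaRect((H*1e3).astype(np.float32));print(r, cv2.boxPoints(r).round(1).tolist())
```

```text
t 26.15 grasp now [ 0.6737 -0.1014  0.1992] w 0.088 j6 -0.4 F [-0.6  0.3 -1.2]
turn [ 0.0024 -0.0008  0.0022] shift [-0.0008  0.0077 -0.1047] ty [1.   0.07 0.  ] tz [ 0.07 -1.    0.  ]
(104, 36, 54, 122) 4581.5
((672.1937255859375, 6.317455291748047), (38.49699783325195, 92.45848083496094), 12.460278511047363) [[643.4000244140625, 47.29999923706055], [663.4000244140625, -43.0], [701.0, -34.70000076293945], [681.0, 55.599998474121094]]
```

View pics/w8.png

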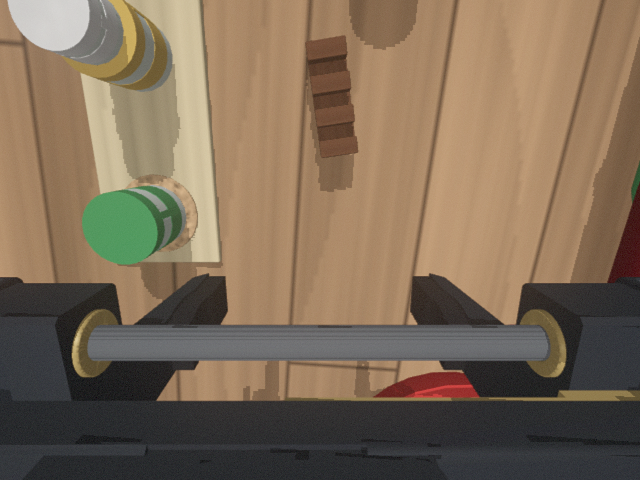

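The white tin sits on gold. The rest's top outline corners are at about (307,42), (345,37), (357,153) and (322,158). I project these at the top height and triangulate the two right-hand corners with w7.

Run:
```python
from lids import *
c=dict(np.load('w8.npz'));d=dict(np.load('w7.npz'))
P=np.array([onplane(c,u,.036) for u in((307,42),(345,37),(357,153),(322,158))]);print(P.round(4),P.mean(0).round(4))
e=(P[0]+P[1]-P[2]-P[3])/2;print('len',np.linalg.norm(e),'w',np.linalg.norm(P[0]-P[1]),np.linalg.norm(P[2]-P[3]),'axis',(e/np.linalg.norm(e)).round(4))
print(tri([ray(c,(345,37)),ray(d,(538,75))]),tri([ray(c,(357,153)),ray(d,(537,187))]))
s=sense();a=e/np.linalg.norm(e);yb=[a[1],-a[0],0];print(yb);go(s,[P[:,0].mean(),P[:,1].mean(),.035],yb)
cm=np.array([.5174,-.1052]);print('target',cm+.1*np.array([.9972,.0741]))
```

```text
[[ 0.6522  0.0458  0.036 ]
 [ 0.6816  0.0516  0.036 ]
 [ 0.7003 -0.035   0.036 ]
 [ 0.671  -0.0414  0.036 ]] [0.6763 0.0053 0.036 ]
len 0.08887492546329735 w 0.029943835550697427 0.029993281131786224 axis [-0.2106  0.9776  0.    ]
(array([0.68175459, 0.05258932, 0.03339944]), np.float64(0.00021842068066323128)) (array([ 0.69998431, -0.03539303,  0.03844789]), np.float64(0.00038932564577330786))
[np.float64(0.9775675895775378), np.float64(0.21062195471403852), 0]
t 26.2 grasp now [ 0.6738 -0.1011  0.1997] w 0.0884 j6 -0.4 F [-0.2  0.1  0.7]
turn [-0.1351 -0.0006  0.0015] shift [ 0.1647  0.0246 -0.1036] ty [0.98 0.21 0.  ] tz [ 0.21 -0.98  0.  ]
target [ 0.61712 -0.09779]
```

Call:
{"name": "step_arm", "arguments": {
  "targets": [
    {"ax":-0.135,"ay":0,"az":0,"tx":0,"ty":0,"tz":0,"gripper":1},
    {"ax":0,"ay":0,"az":0,"tx":0,"ty":0.008,"tz":-0.035,"gripper":1},
    {"ax":0,"ay":0,"az":0,"tx":0,"ty":0.008,"tz":-0.035,"gripper":1},
    {"ax":0,"ay":0,"az":0,"tx":0,"ty":0.008,"tz":-0.034,"gripper":1},
    {"ax":0,"ay":0,"az":0,"tx":0.04,"ty":0,"tz":0,"gripper":1},
    {"ax":0,"ay":0,"az":0,"tx":0.04,"ty":0,"tz":0,"gripper":1},
    {"ax":0,"ay":0,"az":0,"tx":0.03,"ty":0,"tz":0,"gripper":1},
    {"ax":0,"ay":0,"az":0,"tx":0,"ty":0,"tz":0,"gripper":1},
    {"ax":0,"ay":0,"az":0,"tx":0,"ty":0,"tz":0,"gripper":1},
    {"ax":0,"ay":0,"az":0,"tx":0,"ty":0,"tz":0,"gripper":1}
  ]
}}

```text
time: 27.2
ee_pos: [0.6772, 0.0046, 0.2396]
tcp_rot: [1.053, 1.299, -1.05]
ft_force: [0.2, -0.3, 0.5]
width: 0.0881
```

Run:
```python
from look import *
s=sense();go(s,[.6763,.0053,.036],[.9776,.2106,0])
```

```text
t 27.2 grasp now [0.6776 0.0045 0.0926] w 0.0881 j6 -0.38 F [ 0.2 -0.3  0.5]
turn [-0.0007  0.0014 -0.003 ] shift [ 0.0566 -0.0007 -0.0009] ty [0.98 0.21 0.  ] tz [ 0.21 -0.98  0.  ]
```

Call:
{"name": "step_arm", "arguments": {
  "targets": [
    {"ax":0,"ay":0,"az":0,"tx":0.03,"ty":0,"tz":-0.001,"gripper":1},
    {"ax":0,"ay":0,"az":0,"tx":0.018,"ty":0,"tz":0,"gripper":1},
    {"ax":0,"ay":0,"az":0,"tx":0.007,"ty":0,"tz":0,"gripper":1},
    {"ax":0,"ay":0,"az":0,"tx":0,"ty":0,"tz":0,"gripper":1},
    {"ax":0,"ay":0,"az":0,"tx":0,"ty":0,"tz":0,"gripper":-1},
    {"ax":0,"ay":0,"az":0,"tx":0,"ty":0,"tz":0,"gripper":-1},
    {"ax":0,"ay":0,"az":0,"tx":0,"ty":0,"tz":0,"gripper":-1},
    {"ax":0,"ay":0,"az":0,"tx":0,"ty":0,"tz":0,"gripper":-1},
    {"ax":0,"ay":0,"az":0,"tx":0,"ty":0,"tz":0,"gripper":-1},
    {"ax":0,"ay":0,"az":0,"tx":0,"ty":0,"tz":0,"gripper":-1}
  ]
}}

```text
time: 28.2
ee_pos: [0.6761, 0.0053, 0.1818]
tcp_rot: [1.052, 1.302, -1.053]
ft_force: [1.5, -0.8, -0.8]
width: 0.0426
```

Run:
```python
from look import *
s=sense();go(s,[.6171,-.0978,.14],[.9972,.0741,0])
```

```text
t 28.2 grasp now [0.676  0.0053 0.0348] w 0.0426 j6 -0.38 F [ 1.5 -0.8 -0.8]
turn [ 0.1369 -0.      0.0008] shift [-0.1052 -0.0665  0.0985] ty [1.   0.07 0.  ] tz [ 0.07 -1.    0.  ]
```

Call:
{"name": "step_arm", "arguments": {
  "targets": [
    {"ax":0,"ay":0,"az":0,"tx":0,"ty":0,"tz":0,"gripper":-1},
    {"ax":0,"ay":0,"az":0,"tx":0,"ty":0,"tz":0,"gripper":-1},
    {"ax":0,"ay":0,"az":0,"tx":0,"ty":0,"tz":0,"gripper":-1},
    {"ax":0,"ay":0,"az":0,"tx":0,"ty":0,"tz":0,"gripper":-1}
  ]
}}

```text
time: 28.6
ee_pos: [0.6761, 0.0053, 0.1816]
tcp_rot: [1.052, 1.302, -1.053]
ft_force: [1.0, 0.5, 0.6]
width: 0.0314
```

Call:
{"name": "step_arm", "arguments": {
  "targets": [
    {"ax":0,"ay":0,"az":0,"tx":-0.03,"ty":0,"tz":0,"gripper":-1},
    {"ax":0,"ay":0,"az":0,"tx":-0.04,"ty":0,"tz":0,"gripper":-1},
    {"ax":0,"ay":0,"az":0,"tx":-0.035,"ty":0,"tz":0,"gripper":-1},
    {"ax":0.137,"ay":0,"az":0,"tx":0,"ty":0,"tz":0,"gripper":-1},
    {"ax":0,"ay":0,"az":0,"tx":0,"ty":-0.022,"tz":0.033,"gripper":-1},
    {"ax":0,"ay":0,"az":0,"tx":0,"ty":-0.022,"tz":0.033,"gripper":-1},
    {"ax":0,"ay":0,"az":0,"tx":0,"ty":-0.022,"tz":0.033,"gripper":-1},
    {"ax":0,"ay":0,"az":0,"tx":0.035,"ty":0,"tz":0,"gripper":-1},
    {"ax":0,"ay":0,"az":0,"tx":0.02,"ty":0,"tz":0,"gripper":-1},
    {"ax":0,"ay":0,"az":0,"tx":0,"ty":0,"tz":0,"gripper":-1},
    {"ax":0,"ay":0,"az":0,"tx":0,"ty":0,"tz":0,"gripper":-1},
    {"ax":0,"ay":0,"az":0,"tx":0,"ty":0,"tz":0,"gripper":-1}
  ]
}}

```text
time: 29.8
ee_pos: [0.6184, -0.0982, 0.2331]
tcp_rot: [1.154, 1.242, -1.154]
ft_force: [0.6, 1.1, -1.4]
width: 0.0316
```

Run:
```python
from look import *
s=sense();go(s,[.6171,-.0978,.0348],[.9972,.0741,0])
c=wristcam(capture('wrist'),s);np.savez('w9.npz',**c);cv2.imwrite('pics/w9.png',c['image'][:,:,::-1])
```

```text
t 29.8 grasp now [ 0.6185 -0.0983  0.0861] w 0.0316 j6 -0.42 F [ 0.6  1.1 -1.4]
turn [ 0.0004  0.0009 -0.0011] shift [ 0.0513 -0.0012 -0.0005] ty [1.   0.07 0.  ] tz [ 0.07 -1.    0.  ]
```

View pics/w9.png

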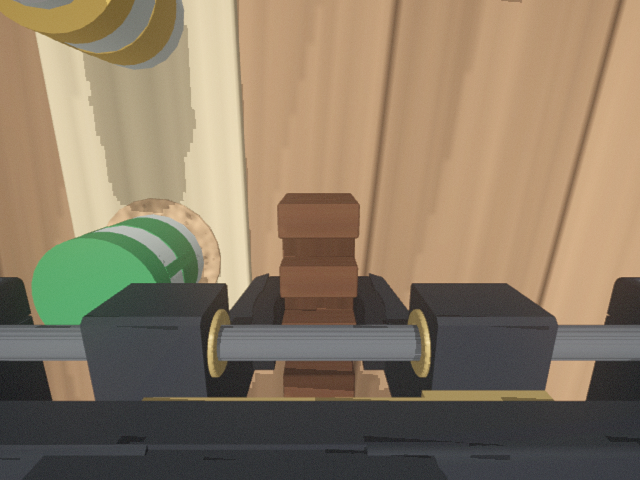

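The rest is held level and square at (318,290), with green clear to the left. I lower it, watching the force because the gripper body passes about 7 mm over the green lid.

Call:
{"name": "step_arm", "arguments": {
  "targets": [
    {"ax":0,"ay":0,"az":0,"tx":0.02,"ty":-0.001,"tz":0,"gripper":-1},
    {"ax":0,"ay":0,"az":0,"tx":0.015,"ty":0,"tz":0,"gripper":-1},
    {"ax":0,"ay":0,"az":0,"tx":0.009,"ty":0,"tz":0,"gripper":-1},
    {"ax":0,"ay":0,"az":0,"tx":0.003,"ty":0,"tz":0,"gripper":-1},
    {"ax":0,"ay":0,"az":0,"tx":0,"ty":0,"tz":0,"gripper":-1},
    {"ax":0,"ay":0,"az":0,"tx":0,"ty":0,"tz":0,"gripper":-1},
    {"ax":0,"ay":0,"az":0,"tx":0,"ty":0,"tz":0,"gripper":-1}
  ]
}}

```text
time: 30.55
ee_pos: [0.617, -0.0985, 0.1854]
tcp_rot: [1.154, 1.243, -1.155]
ft_force: [-0.7, 0.4, -1.0]
width: 0.0317
```

Call:
{"name": "step_arm", "arguments": {
  "targets": [
    {"ax":0,"ay":0,"az":0,"tx":0.0015,"ty":0,"tz":0,"gripper":-1},
    {"ax":0,"ay":0,"az":0,"tx":0,"ty":0,"tz":0,"gripper":-1},
    {"ax":0,"ay":0,"az":0,"tx":0,"ty":0,"tz":0,"gripper":-1}
  ]
}}

```text
time: 30.85
ee_pos: [0.6166, -0.0984, 0.1833]
tcp_rot: [1.154, 1.244, -1.155]
ft_force: [-0.3, -0.1, -1.1]
width: 0.0317
```

Call:
{"name": "step_arm", "arguments": {
  "targets": [
    {"ax":0,"ay":0,"az":0,"tx":0.0015,"ty":0,"tz":0,"gripper":-1},
    {"ax":0,"ay":0,"az":0,"tx":0,"ty":0,"tz":0,"gripper":-1},
    {"ax":0,"ay":0,"az":0,"tx":0,"ty":0,"tz":0,"gripper":-1}
  ]
}}

```text
time: 31.15
ee_pos: [0.6165, -0.0984, 0.1816]
tcp_rot: [1.154, 1.244, -1.155]
ft_force: [0.7, -0.6, 0.1]
width: 0.0316
```

Call:
{"name": "step_arm", "arguments": {
  "targets": [
    {"ax":0,"ay":0,"az":0,"tx":0,"ty":0,"tz":0,"gripper":0.25},
    {"ax":0,"ay":0,"az":0,"tx":0,"ty":0,"tz":0,"gripper":0.25},
    {"ax":0,"ay":0,"az":0,"tx":0,"ty":0,"tz":0,"gripper":0.25},
    {"ax":0,"ay":0,"az":0,"tx":0,"ty":0,"tz":0,"gripper":0.25},
    {"ax":0,"ay":0,"az":0,"tx":-0.02,"ty":0,"tz":0,"gripper":0.25},
    {"ax":0,"ay":0,"az":0,"tx":-0.045,"ty":0,"tz":0,"gripper":0.25},
    {"ax":0,"ay":0,"az":0,"tx":-0.049,"ty":0,"tz":0,"gripper":0.25},
    {"ax":0,"ay":0,"az":0,"tx":-0.04,"ty":-0.02,"tz":0.02,"gripper":0.25},
    {"ax":0,"ay":0,"az":0,"tx":-0.03,"ty":-0.01,"tz":0.035,"gripper":0.25},
    {"ax":0,"ay":0,"az":0,"tx":-0.02,"ty":-0.01,"tz":0.045,"gripper":0.25},
    {"ax":0,"ay":0,"az":0,"tx":0,"ty":0,"tz":0.04,"gripper":0.25},
    {"ax":0,"ay":0,"az":0,"tx":0,"ty":0,"tz":0,"gripper":0.25}
  ]
}}

```text
time: 32.35
ee_pos: [0.5868, -0.2454, 0.387]
tcp_rot: [1.156, 1.238, -1.159]
ft_force: [0.2, 0.0, -1.3]
width: 0.055
```

Call:
{"name": "step_arm", "arguments": {
  "targets": [
    {"ax":0,"ay":0,"az":0,"tx":0,"ty":0,"tz":0,"gripper":1},
    {"ax":0,"ay":0,"az":0,"tx":0,"ty":0,"tz":0,"gripper":1},
    {"ax":0,"ay":0,"az":0,"tx":0,"ty":0,"tz":0,"gripper":1}
  ]
}}

```text
time: 32.65
ee_pos: [0.5874, -0.2392, 0.385]
tcp_rot: [1.153, 1.246, -1.154]
ft_force: [0.6, -0.2, 0.2]
width: 0.0767
```

Run:
```python
from lids import *
s=sense();c=wristcam(capture('wrist'),s);np.savez('w10.npz',**c);cv2.imwrite('pics/w10.png',c['image'][:,:,::-1])
t=capture('top');np.savez('top10.npz',**t);cv2.imwrite('pics/top10.png',cv2.resize(t['image'][190:310,130:510],None,fx=2,fy=2,interpolation=2)[:,:,::-1])
lids(c,[('green',.073,(150,0,500,250)),('gold',.07,(150,0,500,250)),('white',.106,(220,0,420,100))])
go(s,[.6171,-.0978,.0348],[.9972,.0741,0])
```

```text
green (244.4, 57.3) [ 0.5165 -0.106   0.073 ] diam 58.8
gold none
white none
t 32.65 grasp now [ 0.5871 -0.2391  0.238 ] w 0.0767 j6 -0.65 F [ 0.6 -0.2  0.2]
turn [ 0.0015 -0.001   0.0019] shift [ 0.2032  0.0401 -0.1388] ty [1.   0.07 0.  ] tz [ 0.07 -1.    0.  ]
```

View pics/w10.png

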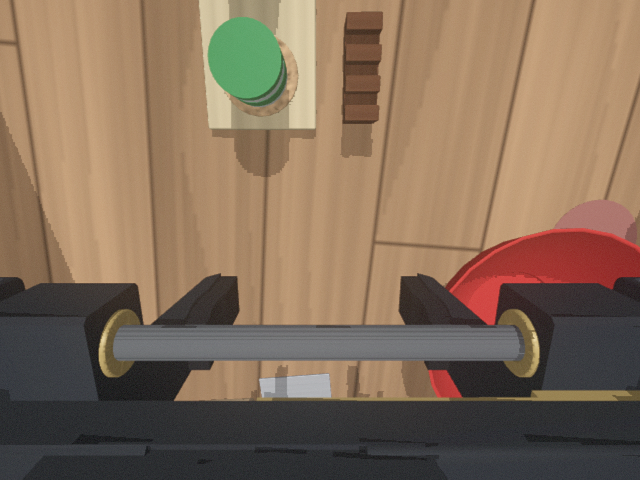

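View pics/top10.png

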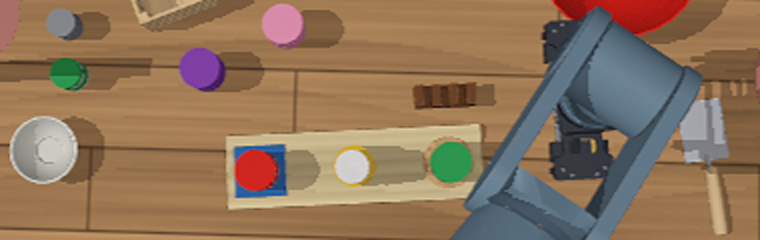

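All are in place: rest beside green with notches up, red on blue, white on gold, dish and scraper apparently unmoved. A final numeric check.

Run:
```python
from lids import *
c=dict(np.load('w10.npz'));t=dict(np.load('top10.npz'));t0=dict(np.load('top0.npz'))
P=np.array([onplane(c,u,.036) for u in((346,12),(382,13),(379,123),(345,121))]);e=P[0]+P[1]-P[2]-P[3];e/=np.linalg.norm(e)
print('rest',P.mean(0).round(4),'axis',e.round(3),'len/w',np.linalg.norm(P[1]-P[2]).round(4),np.linalg.norm(P[0]-P[1]).round(4))
lids(t,[('red',.073,(240,255,285,295)),('white',.106,(290,262,325,285)),('green',.073,(340,255,372,290)),('gold',.07,(290,255,325,295))])
d=cv2.absdiff(t['image'],t0['image']).max(2);print('dish diff',np.median(d[245:285,133:170]),np.percentile(d[245:285,133:170],99),'scraper',np.percentile(d[238:307,472:492],[50,95]))
```

```text
rest [ 0.6156 -0.099   0.036 ] axis [-0.09   0.996  0.   ] len/w 0.0908 0.0314
red (257.1, 274.8) [0.4969 0.1708 0.073 ] diam 59.3
white (305.2, 272.9) [0.5051 0.0325 0.106 ] diam 44.8
green (355.1, 270.7) [ 0.5158 -0.1078  0.073 ] diam 58.9Traceback (most recent call last):
  File "<stdin>", line 5, in <module>
  File "lids.py", line 7, in lids
    h=cv2.convexHull(max(k,key=cv2.contourArea));(u,v),ax,_=cv2.fitEllipse(h)
                                                            ~~~~~~~~~~~~~~^^^
cv2.error: OpenCV(4.12.0) /io/opencv/modules/imgproc/src/shapedescr.cpp:361: error: (-201:Incorrect size of input array) There should be at least 5 points to fit the ellipse in function 'fitEllipseNoDirect'
```

Run:
```python
from h import *;from cell import *
t=np.load('top10.npz')['image'];t0=np.load('top0.npz')['image'];d=cv2.absdiff(t,t0).max(2)
print('dish',np.percentile(d[245:285,133:170],[50,99]),'scraper',np.percentile(d[238:307,472:492],[50,95]))
print(job_done())
```

```text
dish [3. 5.] scraper [ 4. 40.]
the job is handed in; nothing more can be done
None
```

I set out the tins and the brush rest as asked and handed the job in at about 33 s of the 138 s allowed. I placed them in the order you listed: red, green, gold, white, then the rest.

| Item | Last check |
|---|---|
| Red on blue mat | About 1–3 mm from the mat centre; only the top camera (about 2.8 mm per pixel) saw it there |
| Green on cork mat | About 1 mm from the mat centre, by the wrist camera |
| Gold midway on the board | About 1.5 mm from the midpoint |
| White on gold | Within about 3 mm of centre, which is about one top-camera pixel |
| Brush rest | 2 mm from its target and about 1° from parallel to the board, notches up |

- **Disagreements:** The top camera read about 2 mm lower in y than the wrist camera, and I trusted the wrist. Triangulating the cork and gold heights between those two cameras came out 13–19 mm too high, so I used the stated heights. The heights at which the tins touched down agreed with these.
- **Failed check:** The final check of gold's lid failed because the white tin hides it. Gold's position is from the wrist picture taken before I placed white.
- **Dish and scraper:** The dish pixels are unchanged. The scraper's mostly are too, apart from a few I took for the arm's shadow but did not check.

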